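Load the capacitor ageing fixture, find its cover, switch on

TASK

Load every capacitor on the bench into the ageing fixture: push them upright through the open mouth, one behind the other, until each one is wholly between the guide rails. Then find the cover plate that belongs to this fixture by trying them on its two dowel pins (only one drops over both): leave it fully down, flat on the rails, and put any plate that does not fit back flat on the bench. Once the cover is on, push the supply's paddle switch over, away from the robot, as far as it goes; do not knock over or shift the other things on the bench.

Things in the scene. Friction and masses are not known exactly. Their poses are not given: they have to be found in the camera images.
- fixture: fixture fixed to the bench: two aluminium guide rails (22 mm thick, 60 mm high) beside an open lane 44 mm wide, whose floor is the bench. Origin on the bench in mid lane; x runs along the lane from the open mouth to the closed end, z up. Rails run from x = -107 (mouth) to +107 mm; end stop's face at x = +105 mm. Two flares, 40 mm high, widen from the mouth to 92 mm apart at x = -145 mm
- mouth (a point): point on the bench in the middle of the lane's open mouth, where the rails begin (fixture x = -107 mm)
- seat (a point): midway between the two pins, 66 mm above the bench, level with the top of the black lips: where the underside centre of the fitted cover lies, its long side along the lane; axes as the fixture's. The lips, x = -70 to +107 mm, overhang the lane 7 mm from each rail (underside 60 mm up, slot 30 mm), so capacitors enter only by the mouth
- pin_1 (a point): foot of a steel dowel pin on the lip, at fixture x = -60, y = +33 mm, 66 mm up: 10 mm in diameter for 10 mm, then tapering to 4 mm at its tip, 18 mm above the lip
- pin_2 (a point): foot of the other dowel pin, the same size, at fixture x = +60, y = -33 mm, 66 mm up
- supply: ageing supply, a grey box fixed to the bench, 150 mm (x) x 140 mm (y), top 70 mm above the bench; origin at the centre of its underside, front face at -x towards the robot
- switch (a joint): paddle switch on the supply's top, hinged about the supply's y axis at 48 mm in front of its centre (x = -48 mm) and 76 mm above the bench; 0 rad = leaning 30 degrees towards the robot (off), 1.05 rad = leaning 30 degrees away (on, stop); turns easily (under 2 N at the tip) and stays where it is left
- switch_tip (a point): point in the black paddle, 60 mm from the hinge (the paddle ends 9 mm beyond it; it is 30 mm wide along the hinge and 12 mm thick)
- cap_1: capacitor, an upright dark cylinder 40 mm across and 52 mm high with two flat bright terminals on top (4.5 mm more), about 130 g; origin at the centre of its underside, z along its axis. May be absent (None): three to five of the five are there
- cap_2: capacitor, an upright dark cylinder 40 mm across and 52 mm high with two flat bright terminals on top (4.5 mm more), about 130 g; origin at the centre of its underside, z along its axis. May be absent (None): three to five of the five are there
- cap_3: capacitor, an upright dark cylinder 40 mm across and 52 mm high with two flat bright terminals on top (4.5 mm more), about 130 g; origin at the centre of its underside, z along its axis. May be absent (None): three to five of the five are there
- cap_4: capacitor, an upright dark cylinder 40 mm across and 52 mm high with two flat bright terminals on top (4.5 mm more), about 130 g; origin at the centre of its underside, z along its axis. May be absent (None): three to five of the five are there
- cap_5: capacitor, an upright dark cylinder 40 mm across and 52 mm high with two flat bright terminals on top (4.5 mm more), about 130 g; origin at the centre of its underside, z along its axis. May be absent (None): three to five of the five are there
- plate_1: tan sheet 170 x 100 x 8 mm with two 13 mm holes, at (-a, +33) and (+a, -33) mm; 240 g. Black bar grip in the middle of its top, 64 mm along x, 18 mm wide, top 38 mm above the underside. Origin: underside centre; x along the 170 mm side. Three plates are alike but for a, which steps by 7 mm; a half turn changes nothing. Which one fits is not told: try them on
- plate_2: tan sheet 170 x 100 x 8 mm with two 13 mm holes, at (-a, +33) and (+a, -33) mm; 240 g. Black bar grip in the middle of its top, 64 mm along x, 18 mm wide, top 38 mm above the underside. Origin: underside centre; x along the 170 mm side. Three plates are alike but for a, which steps by 7 mm; a half turn changes nothing. Which one fits is not told: try them on
- plate_3: tan sheet 170 x 100 x 8 mm with two 13 mm holes, at (-a, +33) and (+a, -33) mm; 240 g. Black bar grip in the middle of its top, 64 mm along x, 18 mm wide, top 38 mm above the underside. Origin: underside centre; x along the 170 mm side. Three plates are alike but for a, which steps by 7 mm; a half turn changes nothing. Which one fits is not told: try them on
- flux_bottle: bystander: white bottle 40 mm across, 100 mm high, standing; origin at the centre of its underside
- solder_spool: bystander: metal solder spool 58 mm across, 48 mm high, standing on end; origin at the centre of its underside
- screwdriver: bystander: screwdriver 170 mm long, lying on the bench; origin under its middle, blade to +x
Not all that is in view belongs to the job. Leave any yellow look-alike of the plate_2 alone.

How it is judged:
On the way, in this order (a step that is already met when the one before it is completed fails the run):
1. every capacitor stands wholly between the guide rails (x of cap_1 in the frame of fixture between -0.09 and 0.11 m and y of cap_1 in the frame of fixture between -0.008 and 0.008 m and z of each of cap_1, cap_2, cap_3, cap_4, cap_5 in the frame of fixture below 0.006 m and angle between each of cap_1, cap_2, cap_3, cap_4, cap_5's own z axis and vertical below 0.12 rad and x of cap_2 in the frame of fixture between -0.09 and 0.11 m and y of cap_2 in the frame of fixture between -0.008 and 0.008 m and x of cap_3 in the frame of fixture between -0.09 and 0.11 m and y of cap_3 in the frame of fixture between -0.008 and 0.008 m and x of cap_4 in the frame of fixture between -0.09 and 0.11 m and y of cap_4 in the frame of fixture between -0.008 and 0.008 m and x of cap_5 in the frame of fixture between -0.09 and 0.11 m and y of cap_5 in the frame of fixture between -0.008 and 0.008 m), for 0.2 s.
2. the cover plate that fits lies fully down over both dowel pins (((z of plate_1 in the frame of seat between -0.003 and 0.0025 m and horizontal distance between plate_1 and seat below 0.004 m and angle between the x axis of plate_1 and the x axis of fixture, either way round below 0.06 rad and angle between plate_1's own z axis and vertical below 0.03 rad) or (z of plate_2 in the frame of seat between -0.003 and 0.0025 m and horizontal distance between plate_2 and seat below 0.004 m and angle between the x axis of plate_2 and the x axis of fixture, either way round below 0.06 rad and angle between plate_2's own z axis and vertical below 0.03 rad) or (z of plate_3 in the frame of seat between -0.003 and 0.0025 m and horizontal distance between plate_3 and seat below 0.004 m and angle between the x axis of plate_3 and the x axis of fixture, either way round below 0.06 rad and angle between plate_3's own z axis and vertical below 0.03 rad))), for 0.2 s.
3. the paddle switch is pushed over, away from the robot (value of joint switch above 0.9 rad), for 0.2 s.
At the end, for the whole second after the job is handed in: every capacitor upright in the lane, centre 17 mm or more past the mouth; one plate over both pins, within 2.5 mm of the lips, 4 mm of centre and 0.06 rad of the lane, level; other plates flat on the bench; switch above 0.9 rad; capacitors and plates at rest (all of step 1 and ((z of plate_1 in the frame of seat between -0.003 and 0.0025 m and horizontal distance between plate_1 and seat below 0.004 m and angle between the x axis of plate_1 and the x axis of fixture, either way round below 0.06 rad and angle between plate_1's own z axis and vertical below 0.03 rad) or (z of plate_2 in the frame of seat between -0.003 and 0.0025 m and horizontal distance between plate_2 and seat below 0.004 m and angle between the x axis of plate_2 and the x axis of fixture, either way round below 0.06 rad and angle between plate_2's own z axis and vertical below 0.03 rad) or (z of plate_3 in the frame of seat between -0.003 and 0.0025 m and horizontal distance between plate_3 and seat below 0.004 m and angle between the x axis of plate_3 and the x axis of fixture, either way round below 0.06 rad and angle between plate_3's own z axis and vertical below 0.03 rad)) and ((z of plate_1 in the frame of seat between -0.003 and 0.0025 m and horizontal distance between plate_1 and seat below 0.004 m and angle between the x axis of plate_1 and the x axis of fixture, either way round below 0.06 rad and angle between plate_1's own z axis and vertical below 0.03 rad) or (height (world z) of plate_1 below 0.004 m and angle between plate_1's own z axis and vertical below 0.05 rad)) and ((z of plate_2 in the frame of seat between -0.003 and 0.0025 m and horizontal distance between plate_2 and seat below 0.004 m and angle between the x axis of plate_2 and the x axis of fixture, either way round below 0.06 rad and angle between plate_2's own z axis and vertical below 0.03 rad) or (height (world z) of plate_2 below 0.004 m and angle between plate_2's own z axis and vertical below 0.05 rad)) and ((z of plate_3 in the frame of seat between -0.003 and 0.0025 m and horizontal distance between plate_3 and seat below 0.004 m and angle between the x axis of plate_3 and the x axis of fixture, either way round below 0.06 rad and angle between plate_3's own z axis and vertical below 0.03 rad) or (height (world z) of plate_3 below 0.004 m and angle between plate_3's own z axis and vertical below 0.05 rad)) and value of joint switch above 0.9 rad and linear speed of each of cap_1, cap_2, cap_3, cap_4, cap_5, plate_1, plate_2, plate_3 below 0.02 m/s); the robot touches nothing.
It fails at once if a bystander is knocked over or shifted by more than 5 cm (distance of any of flux_bottle, solder_spool, screwdriver from where it was at the start of the episode above 0.05 m or angle between any of flux_bottle, solder_spool's own z axis and vertical above 0.6 rad).
Of cap_1, cap_2, cap_3, cap_4, cap_5 only 3 to 5 are there at a start; the rules pass over those that are not, and their reading is None.
At some moment in a run one of cap_1, cap_2, cap_3, cap_4, cap_5, plate_1, plate_2, plate_3 may be knocked a few centimetres aside while the robot is not near it.
Once in a run the grip may slacken for a moment while it holds something.
It also fails if it takes over 210 s, if anything falls off the work surface, if the arm or the gripper's body presses on something with over 40 N, if the wrist force passes 120 N, or if a joint passes its speed limit or range.

ROBOT

A 6-joint arm with a two-finger parallel gripper is mounted at the origin on the work surface. World frame = base frame: x ahead of the robot, y to its left, z up, the work surface at z = 0. Lengths are in m, angles in rad, forces in N, time in s.
With the tool pointing down it reaches from about 0.275 to 0.75 m from the base axis. Payload 10.2 kg.
Tool frame: the origin (TCP) lies where the fingers leave the gripper's body, on its centre line; the fingertips stand 73 mm ahead of it and the grasp point (between the pads) lies 54 mm ahead of it (arm.tcp_to_tips is the distance from the TCP to the fingertips, in m); z points along the fingers, y is the direction in which the jaws open and shut (so a half turn about z gives the same grasp; the last joint's range is limited). The gripper opens to 85 mm and grips with 20 to 120 N. Pads are 22 mm wide; open, the fingers measure 114 mm over their backs; the gripper's body (76 mm by 85 mm) begins 54 mm behind the grasp point. The pads swing forward as they close: fully open they stand 13 mm farther back than shut.
Start: joints at [1.122, 0.313, 1.498, -0, 1.331, -0.223], TCP at [0.118, 0.512, 0.304] pointing down, gripper open.
Joint ranges: [-2.94, 2.94], [-0.97, 2.17], [0.19, 2.56], [-1.23, 4.37], [0.02, 3.11], [-2.88, 2.88]. Speed limits (rad/s): [2.39, 2.39, 3.01, 3.14, 3.14, 3.14].

INTERFACE

Orientations are given as a 3x3 rotation matrix whose columns are the frame's x, y, z axes.
In Python, from rig import arm gives the robot as it stands.
- The arm moves only by the tool jog_arm, never from a script. Its argument "steps" is a list of rows, each an object with "offset": the shift along the tool's x, y, z in m, a list of three; "twist": the turn about the tool's z in rad. A call has 1 to 5 rows; each row shifts and turns the commanded pose from where the row before left it, along the tool's axes as they then stand; what a row does not reach is not made up. A row lasts 1/8 s, in which the tool goes at most 62.5 mm and 10.7 degrees, less where a joint would pass 70% of its speed; a pose out of reach is approached as far as the arm can. A call with a gripper value outside its range is refused whole. "fingers" is the finger opening in m, from 0 to 0.0854, set as the call begins (left out, the last holds). The fingers move at their own pace and stop on an object; "squeeze" is the grip in N (left out, the last holds). Time passes only in rows, so rows that do not move let the fingers close. It gives the time, the measured TCP pose, the force and the opening at its end, in the units of the state.
- arm.state(): the state, without advancing time (a new reading comes with each control period).
- arm.capture(name): name is "scene" or "side" or "wrist"; returns a dict with "color" (420x560x3 uint8, red, green, blue), "z_map" (420x560 float32, m along the optical axis (not along the pixel's ray), 0 where there is no reading), "fovy" (degrees; the focal length in pixels is half the picture's height over the tangent of half this angle, whatever the lens; pixels are square), "cx", "cy" (the principal point, pixels), "eye" and "rotation" of the camera in the world. Camera axes: x right, y up, looking along -z (the intrinsics and any distortion apply to the point x, -y, -z); pixel columns grow to the right and rows downward; lengths in m; the calibration is good to about 2 mm. The wrist camera is an equidistant fisheye: a pixel r from the principal point sees the ray r / f radians off the axis. A picture is of the moment at which its call begins.
- arm.sign_off(): hands the job in, once; it reports no verdict.
The state is a dict: "clock": time; "q": joint angles; "dq": joint speeds; "tau": joint torques, N m; "eef_pos": TCP position; "ee_rot": TCP orientation; "contact_force": force on the tool from outside, world axes, zero at the start; "wrist_torque": the same for the moment, N m; "opening": finger opening in m.
Only numpy, scipy, OpenCV 4.12 (cv2) and the standard library are available. Lean on these libraries where they do the work, as an engineer would, in place of code of your own. Each camera call takes 0.05 s, during which the arm holds its last target. There are 200 camera calls.

## Working session

There is one attempt and no reset: what is moved stays moved. The work goes in short steps, Python scripts to look and compute and a tool call to move; the robot and the scene stay as the last step left them, time stands still between calls to the robot, and variables do not carry over. Pictures are saved under pics/ and viewed, about 12 in all and at most 16, crops included, and the job is handed in when it is done.

Besides the shell and the picture viewer there is one more tool, called after ">>>" as a command line: name --argument value ..., lists and objects as JSON in quotes. jog_arm: Moves the arm, as the interface text tells. Its arguments: {"type":"object","properties":{"steps":{"type":"array"},"fingers":{"type":"number"},"squeeze":{"type":"number"}},"required":["steps"]}

```bash
mkdir -p pics; ls; cat > h.py <<'E'
import numpy as np, cv2
from rig import arm
def cap(n,fn=None):
    c=arm.capture(n)
    if fn: cv2.imwrite('pics/'+fn,c['color'][:,:,::-1])
    return c
def cloud(c):
    h,w=c['z_map'].shape; f=h/2/np.tan(np.radians(c['fovy'])/2)
    u,v=np.meshgrid(np.arange(w),np.arange(h)); z=c['z_map']
    P=np.stack([(u-c['cx'])/f*z,-(v-c['cy'])/f*z,-z],-1)
    return P@np.array(c['rotation']).T+np.array(c['eye'])
def st():
    s=arm.state(); print({k:np.round(s[k],3).tolist() for k in('clock','q','eef_pos','contact_force','opening')}); print(np.round(s['ee_rot'],3).tolist()); return s
E
python3 - <<'E'
from h import *
st()
a=cap('scene');b=cap('side')
for n,c in(('scene',a),('side',b)):
    print(n,c['fovy'],c['cx'],c['cy'],np.round(c['eye'],3),np.round(c['rotation'],3).tolist()); np.savez(n+'0.npz',**c)
    cv2.imwrite(f'pics/{n}0.png',cv2.resize(c['color'][:,:,::-1],(800,600)))
E
```

```text
pics
{'clock': 0.0, 'q': [1.122, 0.313, 1.498, -0.0, 1.331, -0.223], 'eef_pos': [0.117, 0.512, 0.303], 'contact_force': [0.344, 0.119, -1.408], 'opening': 0.086}
[[-0.975, 0.224, -0.001], [0.224, 0.975, -0.001], [0.0, -0.001, -1.0]]
scene 44.90604333866874 282.8716396373656 219.3656217030504 [ 1.254 -0.702  1.287] [[0.639, -0.588, 0.497], [0.769, 0.474, -0.428], [0.016, 0.656, 0.755]]
side 46.6461758907825 278.88545324354703 208.60588772958468 [ 0.187 -0.837  1.027] [[0.927, 0.281, -0.247], [-0.374, 0.677, -0.634], [-0.011, 0.68, 0.733]]
```

View pics/scene0.png

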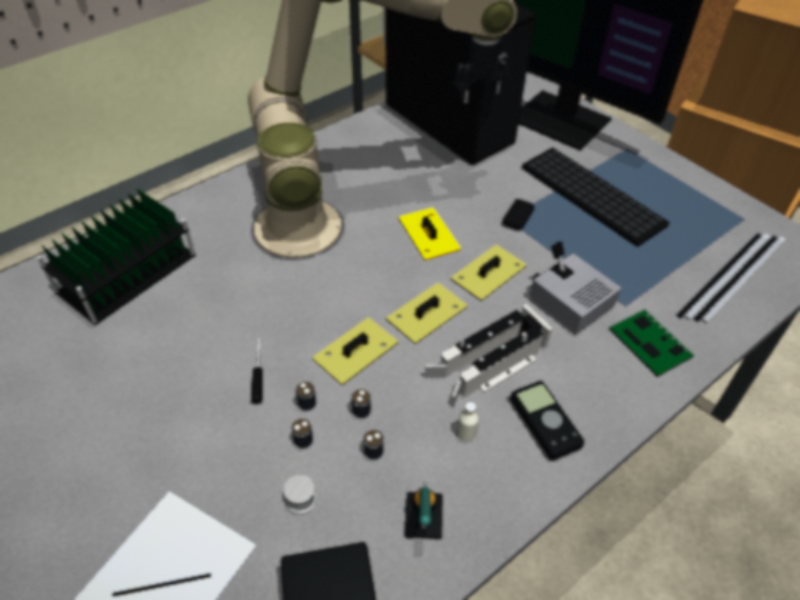

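View pics/side0.png

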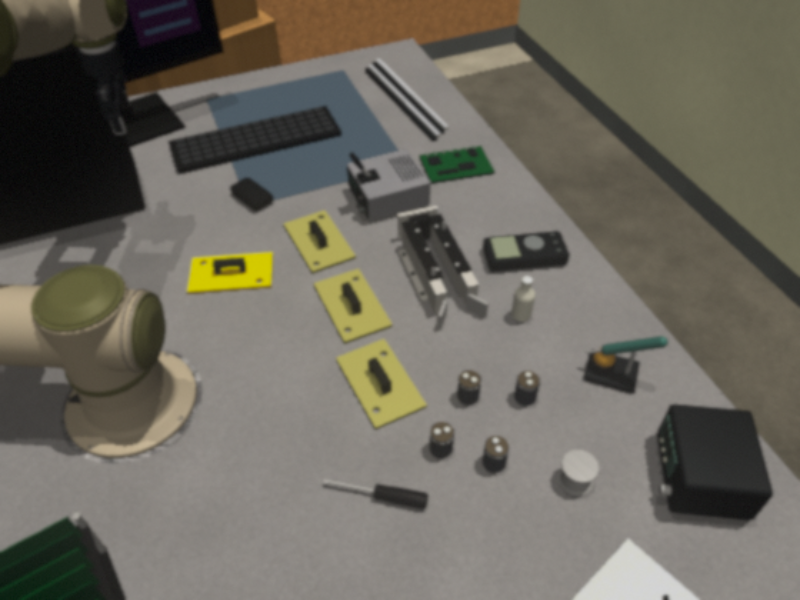

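The scene shows four capacitors (scene px 305,393; 360,402; 302,432; 373,442), three tan plates (355,349; 427,311; 489,271), and a bright yellow look-alike (430,232), which stays put. The fixture mouth is near (447,378), the supply is at (573,290), and the bottle, spool and screwdriver are also in view. I'll build a top-down map next.

```bash
cat > m.py <<'E'
from h import *
x0,x1,y0,y1,R=0.15,0.85,-0.55,0.45,0.00125
def ortho(cs):
    H=int((x1-x0)/R);W=int((y1-y0)/R); img=np.zeros((H,W,3),np.uint8);zz=np.full((H,W),-1.)
    for c in cs:
        up=cv2.resize
        P=cloud(c); K=3
        P=cv2.resize(P.astype(np.float32),None,fx=K,fy=K).reshape(-1,3);C=cv2.resize(c['color'],None,fx=K,fy=K).reshape(-1,3)
        i=((x1-P[:,0])/R).astype(int);j=((y1-P[:,1])/R).astype(int)
        ok=(i>=0)&(i<H)&(j>=0)&(j<W)&(P[:,2]<.25);o=np.where(ok)[0];o=o[np.argsort(P[o,2])]
        i,j=i[o],j[o];z=P[o,2];m=z>zz[i,j]; 
        img[i[m],j[m]]=C[o[m]];zz[i[m],j[m]]=z[m]
    return img,zz
E
python3 - <<'E'
from m import *
a=dict(np.load('scene0.npz'));b=dict(np.load('side0.npz'))
img,zz=ortho([a,b])
cv2.imwrite('pics/ortho.png',img[:,:,::-1])
for n,c in(('scene',a),('side',b)):
    P=cloud(c);z=P[...,2]; hsv=cv2.cvtColor(c['color'],cv2.COLOR_RGB2HSV)
    for nm,lo,hi in(('z35-62',.035,.062),('z62-80',.062,.08),('z80+',.085,.15)):
        m=((z>lo)&(z<hi)&(P[...,0]>.1)&(P[...,0]<.85)&(abs(P[...,1])<.5)).astype(np.uint8)
        k,l,s,_=cv2.connectedComponentsWithStats(m)
        for i in range(1,k):
            if s[i,4]>25:
                p=P[l==i];q=np.concatenate([(p.min(0)),(p.max(0))]);print(n,nm,s[i,4],'mean',p.mean(0).round(3),'min',q[:3].round(3),'max',q[3:].round(3))
    m=((hsv[...,0]>20)&(hsv[...,0]<35)&(hsv[...,1]>90)&(z<.02)&(z>-.01)&(P[...,0]<.8)).astype(np.uint8)
    k,l,s,_=cv2.connectedComponentsWithStats(m)
    for i in range(1,k):
        if s[i,4]>200:
            r=cv2.minAreaRect((P[l==i][:,:2]*1000).astype(np.float32));bx=cv2.boxPoints(r);e=bx[1]-bx[0];f=bx[2]-bx[1];e=e if np.hypot(*e)>np.hypot(*f) else f
            print(n,'plate',np.round(r[0],1),np.round(r[1],1),'long ang',round(np.degrees(np.arctan2(e[1],e[0]))%180,1),'sat',hsv[l==i].mean(0).round(0))
E
```

```text
scene z35-62 37 mean [0.238 0.25  0.039] min [0.208 0.238 0.035] max [0.265 0.264 0.044]
scene z35-62 55 mean [0.436 0.272 0.038] min [0.426 0.239 0.035] max [0.445 0.305 0.042]
scene z35-62 326 mean [0.658 0.312 0.048] min [0.558 0.283 0.035] max [0.709 0.426 0.062]
scene z35-62 61 mean [0.441 0.066 0.038] min [0.43  0.035 0.035] max [0.451 0.1   0.044]
scene z35-62 464 mean [0.619 0.1   0.05 ] min [ 0.572 -0.055  0.035] max [0.689 0.22  0.062]
scene z35-62 66 mean [ 0.425 -0.13   0.038] min [ 0.414 -0.16   0.035] max [ 0.436 -0.101  0.045]
scene z35-62 364 mean [0.671 0.05  0.05 ] min [ 0.647 -0.061  0.035] max [0.685 0.188 0.062]
scene z35-62 155 mean [ 0.474 -0.296  0.05 ] min [ 0.453 -0.314  0.035] max [ 0.493 -0.274  0.062]
scene z35-62 216 mean [0.813 0.066 0.038] min [0.752 0.03  0.035] max [0.849 0.109 0.046]
scene z35-62 155 mean [ 0.561 -0.218  0.049] min [ 0.537 -0.237  0.035] max [ 0.578 -0.194  0.06 ]
scene z35-62 76 mean [ 0.746 -0.093  0.05 ] min [ 0.721 -0.102  0.036] max [ 0.759 -0.07   0.062]
scene z35-62 168 mean [ 0.543 -0.352  0.05 ] min [ 0.52  -0.371  0.036] m
[... 3604 characters left out ...]
] max [ 0.816 -0.41   0.08 ]
side z80+ 73 mean [0.56  0.352 0.122] min [0.544 0.341 0.087] max [0.583 0.376 0.142]
side z80+ 58 mean [ 0.735 -0.085  0.097] min [ 0.726 -0.093  0.086] max [ 0.746 -0.073  0.104]
side z80+ 163 mean [ 0.835 -0.29   0.1  ] min [ 0.816 -0.309  0.085] max [ 0.85  -0.266  0.12 ]
side z80+ 945 mean [ 0.817 -0.463  0.091] min [ 0.767 -0.5    0.085] max [ 0.85  -0.408  0.096]
side plate [433.4 274.2] [100.6 176. ] long ang 94.6 sat [ 27. 121. 165.]
side plate [235.3 255.8] [117.6 176.3] long ang 163.3 sat [ 28. 230. 190.]
side plate [438.3  67.7] [100.8 174.6] long ang 92.6 sat [ 27. 121. 168.]
side plate [ 422.4 -130.2] [100.3 172.2] long ang 95.2 sat [ 27. 119. 172.]
```

View pics/ortho.png

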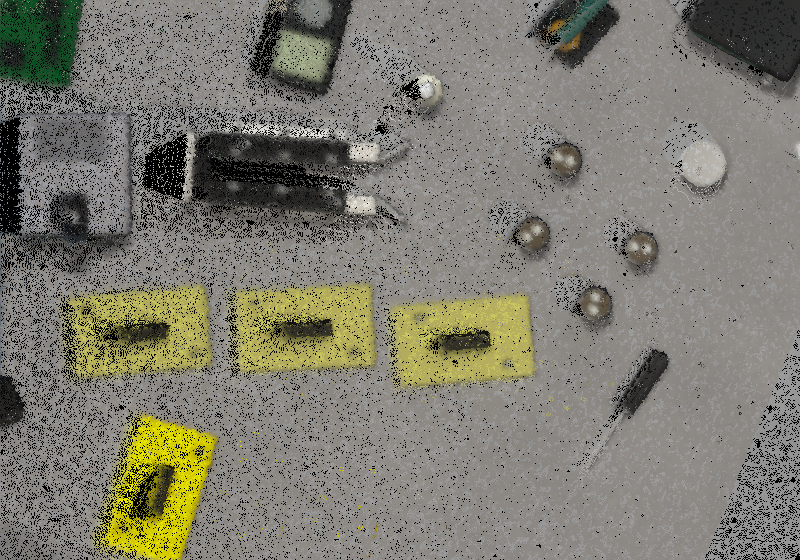

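The map confirms caps near (0.651,-0.256), (0.559,-0.216), (0.540,-0.351) and (0.471,-0.294). The lane runs along about +y with its mouth near (0.628,-0.005). The saturated yellow plate at (0.233,0.256) is the decoy. I'll fit the lane angle and cap circles, then move.

```bash
cat >> h.py <<'E'
def go(x,y,z,yaw=None):
    """tool-frame offset & twist to reach a world TCP target (tool down); yaw = angle of tool y in world"""
    s=arm.state();R=np.array(s['ee_rot']);d=np.array([x,y,z])-s['eef_pos'];o=R.T@d
    cur=np.arctan2(R[1,1],R[0,1]); t=0
    if yaw is not None: t=-((yaw-cur+np.pi/2)%np.pi-np.pi/2)
    # steps given shifts first, then the twist
    print('offset',o.round(4),'twist',round(t,4),'yaw now',round(cur,4))
E
python3 - <<'E'
from h import *
import scipy.optimize as so
for n in('scene','side'):
    c=dict(np.load(n+'0.npz'));P=cloud(c).reshape(-1,3);C=c['color'].reshape(-1,3).astype(int)
    m=(P[:,2]>.062)&(P[:,2]<.068)&(P[:,0]>.57)&(P[:,0]<.7)&(P[:,1]>-.02)&(P[:,1]<.19)
    q=P[m];mid=.6285+.068*(q[:,1]+.005)
    for side in(-1,1):
        p=q[(q[:,0]-mid)*side>0]; dark=p
        k=np.polyfit(dark[:,1],dark[:,0],1); e=dark[:,0]-np.polyval(k,dark[:,1]); print(n,side,'slope',k.round(4),'x at y=.1',np.polyval(k,.1).round(4),'edges',np.percentile(e,[3,97]).round(4),'y',p[:,1].min().round(3),p[:,1].max().round(3))
    for g in((.651,-.256),(.559,-.216),(.540,-.351),(.471,-.294)):
        m=(np.hypot(P[:,0]-g[0],P[:,1]-g[1])<.035)&(P[:,2]>.015)&(P[:,2]<.045);p=P[m]
        r=so.least_squares(lambda v:np.hypot(p[:,0]-v[0],p[:,1]-v[1])-.02,g,loss='soft_l1',f_scale=.002);print('cap',r.x.round(4))
go(.60,-.05,.33,np.radians(86.1))
E
```

```text
scene -1 slope [0.0728 0.5986] x at y=.1 0.6059 edges [-0.0146  0.0133] y -0.013 0.188
scene 1 slope [0.0608 0.6589] x at y=.1 0.665 edges [-0.0148  0.0138] y -0.019 0.189
cap [ 0.65   -0.2554]
cap [ 0.5569 -0.2152]
cap [ 0.5391 -0.3503]
cap [ 0.4694 -0.2929]
side -1 slope [0.0801 0.5946] x at y=.1 0.6026 edges [-0.0135  0.015 ] y -0.019 0.19
side 1 slope [0.0583 0.6566] x at y=.1 0.6624 edges [-0.0144  0.0147] y -0.018 0.189
cap [ 0.65   -0.2553]
cap [ 0.5572 -0.2151]
cap [ 0.5394 -0.3503]
cap [ 0.4697 -0.2932]
offset [-0.596  -0.4393 -0.0263] twist -0.1577 yaw now 1.345
```

>>> jog_arm --steps '[{"offset": [-0.045,-0.033,0]},{"offset": [-0.045,-0.033,0]},{"offset": [-0.045,-0.033,0]},{"offset": [-0.045,-0.033,0]},{"offset": [-0.045,-0.033,0]}]' --fingers 0.085 --squeeze 40

```text
invalid input at $.steps[0]: expected keys offset, twist
```

>>> jog_arm --steps '[{"offset": [-0.045,-0.033,0]},{"offset": [-0.045,-0.033,0]},{"offset": [-0.045,-0.033,0]},{"offset": [-0.045,-0.033,0]},{"offset": [-0.045,-0.033,0]}]'

```text
invalid input at $.steps[0]: expected keys offset, twist
```

>>> jog_arm --steps '[{"offset": [-0.045,-0.033,-0.01]},{"offset": [-0.045,-0.033,-0.015]},{"offset": [-0.045,-0.033,0]},{"offset": [0,0,0],"twist": -0.158},{"offset": [0,0,0]}]'

```text
invalid input at $.steps[0]: expected keys offset, twist
```

```bash
cat >> h.py <<'E'
def wcloud(c):
    h,w=c['z_map'].shape; f=h/2/np.tan(np.radians(c['fovy'])/2)
    u,v=np.meshgrid(np.arange(w),np.arange(h)); a=u-c['cx'];b=v-c['cy'];r=np.hypot(a,b)+1e-9;th=r/f;z=c['z_map']
    k=np.where(th<1.4,np.tan(np.minimum(th,1.4)),0)*z/r
    P=np.stack([a*k,-b*k,-z],-1)
    return P@np.array(c['rotation']).T+np.array(c['eye'])
def wpix(c,X):
    h=c['z_map'].shape[0]; f=h/2/np.tan(np.radians(c['fovy'])/2)
    p=(np.atleast_2d(X)-np.array(c['eye']))@np.array(c['rotation']); q=np.hypot(p[:,0],p[:,1]);th=np.arctan2(q,-p[:,2]);
    return np.stack([c['cx']+f*th*p[:,0]/q,c['cy']-f*th*p[:,1]/q],-1)
def plane(c,xr,yr,z,R=.001):
    """top view of plane at height z, row 0 = max x, col 0 = max y"""
    xs=np.arange(xr[1],xr[0],-R);ys=np.arange(yr[1],yr[0],-R);Y,X=np.meshgrid(ys,xs)
    uv=wpix(c,np.stack([X,Y,np.full_like(X,z)],-1).reshape(-1,3)).reshape(X.shape+(2,)).astype(np.float32)
    return cv2.remap(c['color'],uv[...,0],uv[...,1],cv2.INTER_LINEAR)[:,:,::-1]
E
python3 - <<'E'
from h import *
s=st(); c=cap('wrist'); np.savez('w1.npz',**c); print(c['fovy'],c['cx'],c['cy'],np.round(c['eye'],3))
cv2.imwrite('pics/w1.png',cv2.resize(c['color'][:,:,::-1],(700,525)))
go(.5565,-.2155,.2)
E
```

```text
{'clock': 0.1, 'q': [1.122, 0.313, 1.498, 0.0, 1.331, -0.223], 'eef_pos': [0.117, 0.512, 0.303], 'contact_force': [-0.061, 0.089, -0.792], 'opening': 0.085}
[[-0.975, 0.224, -0.001], [0.224, 0.975, -0.001], [0.0, -0.001, -1.0]]
65.70646984690485 278.06530455431334 204.90666613894354 [0.047 0.529 0.373]
offset [-0.5906 -0.6103  0.1039] twist 0 yaw now 1.345
```

View pics/w1.png

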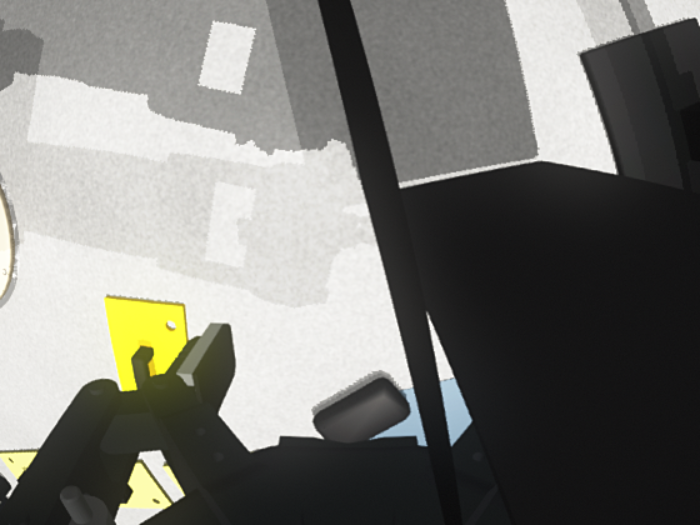

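The moves were refused because "twist" is a required key. The wrist view shows the yellow decoy (px 150,345), with the camera sitting on the tool's +x side. I'll redo the moves.

>>> jog_arm --steps '[{"offset": [-0.045,-0.033,0],"twist": 0},{"offset": [-0.045,-0.033,0],"twist": 0},{"offset": [-0.045,-0.033,0],"twist": 0},{"offset": [-0.045,-0.033,0],"twist": 0},{"offset": [-0.045,-0.033,0],"twist": 0}]' --fingers 0.085 --squeeze 40

```text
clock: 0.78
eef_pos: [0.3007, 0.299, 0.3039]
ee_rot: [[-0.975, 0.224, 0.0], [0.224, 0.975, 0.0], [-0.0, 0.0, -1.0]]
contact_force: [1.0, 1.1, 1.1]
opening: 0.0846
```

>>> jog_arm --steps '[{"offset": [-0.045,-0.033,0],"twist": 0},{"offset": [-0.045,-0.033,0],"twist": 0},{"offset": [-0.045,-0.033,0],"twist": 0},{"offset": [-0.045,-0.033,0],"twist": 0},{"offset": [-0.045,-0.033,0],"twist": 0}]'

```text
clock: 1.4
eef_pos: [0.4832, 0.0877, 0.3038]
ee_rot: [[-0.975, 0.224, -0.0], [0.224, 0.975, 0.0], [0.0, 0.0, -1.0]]
contact_force: [0.3, 0.9, 0.8]
opening: 0.0848
```

>>> jog_arm --steps '[{"offset": [-0.045,-0.033,-0.01],"twist": 0},{"offset": [-0.045,-0.033,-0.015],"twist": 0},{"offset": [-0.045,-0.033,0],"twist": 0},{"offset": [0,0,0],"twist": -0.158},{"offset": [0,0,0],"twist": 0}]'

```text
clock: 2.02
eef_pos: [0.5917, -0.0377, 0.3283]
ee_rot: [[-0.998, 0.07, -0.001], [0.07, 0.998, 0.0], [0.001, 0.0, -1.0]]
contact_force: [0.5, 0.3, 0.3]
opening: 0.0851
```

```bash

python3 - <<'E'
from h import *
s=st(); c=cap('wrist'); np.savez('w1.npz',**c); print(np.round(c['eye'],3),np.round(c['rotation'],3).tolist())
cv2.imwrite('pics/w1b.png',cv2.resize(c['color'][:,:,::-1],(700,525)))
go(.5565,-.2155,.2)
E
```

```text
{'clock': 2.025, 'q': [-0.261, 0.451, 1.237, 0.0, 1.455, -1.762], 'eef_pos': [0.592, -0.038, 0.328], 'contact_force': [0.522, 0.324, 0.341], 'opening': 0.085}
[[-0.998, 0.07, -0.001], [0.07, 0.998, 0.0], [0.001, 0.0, -1.0]]
[ 0.519 -0.032  0.398] [[0.071, -0.955, -0.287], [0.998, 0.068, 0.02], [0.0, -0.288, 0.958]]
offset [ 0.0223 -0.1803  0.1287] twist 0 yaw now 1.5001
```

View pics/w1b.png

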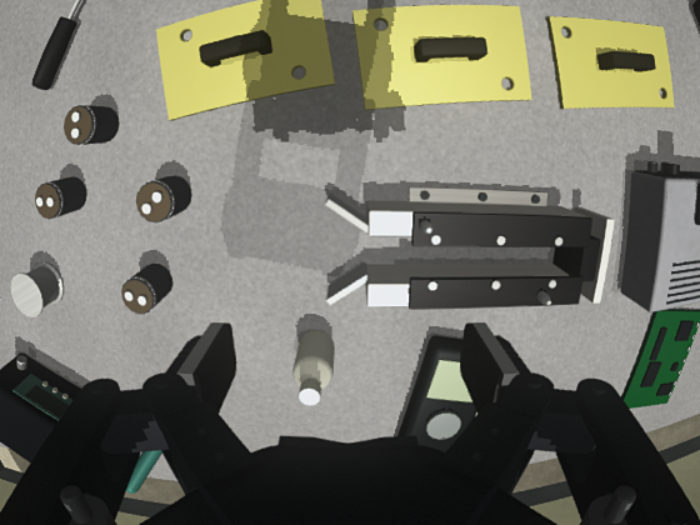

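The wrist view shows four caps (px 92,125; 60,200; 162,200; 147,290), the spool, bottle, three tan plates with visible holes, and the lane with pins at px (425,226) and (545,297). Next I'll measure the holes, pins and lane.

```bash
cat > meas.py <<'E'
from h import *
def holes(c,guesses,z=.008,R=.0005,path=None):
    for (gx,gy) in guesses:
        im=plane(c,(gx-.085,gx+.085),(gy-.12,gy+.12),z,R)
        hsv=cv2.cvtColor(im,cv2.COLOR_BGR2HSV); m=((hsv[...,0]>18)&(hsv[...,0]<40)&(hsv[...,1]>70)).astype(np.uint8)
        k,l,s,_=cv2.connectedComponentsWithStats(m); i=1+np.argmax(s[1:,4]); pm=(l==i).astype(np.uint8)
        cn,_=cv2.findContours(pm,cv2.RETR_CCOMP,cv2.CHAIN_APPROX_NONE),0
        cs,h=cn[0]; H=[]
        for q,hh in zip(cs,h[0]):
            if hh[3]>=0:
                A=cv2.contourArea(q)*R*R*1e6
                if 60<A<230:
                    mo=cv2.moments(q);H.append((gx+.085-mo['m01']/mo['m00']*R,gy+.12-mo['m10']/mo['m00']*R,A))
        r=cv2.minAreaRect(np.vstack([q for q,hh in zip(cs,h[0]) if hh[3]<0]))
        print('plate',(gx,gy),'rect c',round(gx+.085-r[0][1]*R,4),round(gy+.12-r[0][0]*R,4),'size',np.round(np.array(r[1])*R,4))
        for t in H: print('   hole',np.round(t,4))
        if len(H)==2:
            a=np.array(H[0][:2]);b=np.array(H[1][:2]);d=np.hypot(*(a-b));aa=np.sqrt(max(0,(d/2)**2-.033**2)); v=(a-b) if a[1]>b[1] else b-a
            # v = from low-y hole to high-y hole; plate x dir: hole (+a,-33) at high end
            ang=np.arctan2(v[1],v[0])+np.arctan2(.033,aa)
            print('   centre',((a+b)/2).round(4),'a',aa.round(4),'long-axis angle',ang.round(4))
E
python3 - <<'E'
from meas import *
c=dict(np.load('w1.npz'))
holes(c,[(.4347,.2743),(.4392,.068),(.423,-.1295)])
P=wcloud(c); z=P[...,2]
m=((z>.072)&(z<.09)&(P[...,0]>.57)&(P[...,0]<.7)&(P[...,1]>-.02)&(P[...,1]<.19)).astype(np.uint8)
k,l,s,_=cv2.connectedComponentsWithStats(m)
for i in range(1,k):
    p=P[l==i]; print('pin?',s[i,4],p.mean(0).round(4),p[p[:,2]>p[:,2].max()-.003].mean(0).round(4))
q=P[(z>.06)&(z<.07)&(P[...,0]>.57)&(P[...,0]<.7)&(P[...,1]>-.015)&(P[...,1]<.19)];mid=.6272+.068*q[:,1]
for sd in(-1,1):
    p=q[(q[:,0]-mid)*sd>0];k=np.polyfit(p[:,1],p[:,0],1);e=p[:,0]-np.polyval(k,p[:,1]);print(sd,k.round(4),np.polyval(k,.1).round(4),np.percentile(e,[2,98]).round(4))
im=plane(c,(.56,.72),(-.08,.24),.066,.0005);cv2.imwrite('pics/lane.png',im)
m2=plane(c,(.36,.52),(-.25,.38),.008,.0008)
cv2.imwrite('pics/plates.png',m2)
# caps tops
for g in((.650,-.2554),(.557,-.2152),(.5392,-.3503),(.4696,-.293)):
    m=(np.hypot(P[...,0]-g[0],P[...,1]-g[1])<.035)&(z>.05)&(z<.054);p=P[m].astype(np.float32)
    (x,y),r=cv2.minEnclosingCircle(p[:,:2]);print('cap',np.round([x,y,r],4))
E
```

```text
Traceback (most recent call last):
  File "meas.py", line 8, in holes
    cs,h=cn[0]; H=[]
    ^^^^
ValueError: too many values to unpack (expected 2)
```

```bash
sed -i 's/cn,_=cv2.findContours(pm,cv2.RETR_CCOMP,cv2.CHAIN_APPROX_NONE),0/cs,h=cv2.findContours(pm,cv2.RETR_CCOMP,cv2.CHAIN_APPROX_NONE); H=[]/; s/^        cs,h=cn\[0\]; H=\[\]$//' meas.py
python3 - <<'E'
from meas import *
c=dict(np.load('w1.npz'))
holes(c,[(.4347,.2743),(.4392,.068),(.423,-.1295)])
P=wcloud(c); z=P[...,2]
m=((z>.072)&(z<.09)&(P[...,0]>.57)&(P[...,0]<.7)&(P[...,1]>-.02)&(P[...,1]<.19)).astype(np.uint8)
k,l,s,_=cv2.connectedComponentsWithStats(m)
for i in range(1,k):
    p=P[l==i]; print('pin?',s[i,4],p.mean(0).round(4),p[p[:,2]>p[:,2].max()-.003].mean(0).round(4))
q=P[(z>.06)&(z<.07)&(P[...,0]>.57)&(P[...,0]<.7)&(P[...,1]>-.015)&(P[...,1]<.19)];mid=.6272+.068*q[:,1]
for sd in(-1,1):
    p=q[(q[:,0]-mid)*sd>0];k=np.polyfit(p[:,1],p[:,0],1);e=p[:,0]-np.polyval(k,p[:,1]);print(sd,k.round(4),np.polyval(k,.1).round(4),np.percentile(e,[2,98]).round(4))
im=plane(c,(.56,.72),(-.08,.24),.066,.0005);cv2.imwrite('pics/lane.png',im)
m2=plane(c,(.36,.52),(-.25,.38),.008,.0008)
cv2.imwrite('pics/plates.png',m2)
for g in((.650,-.2554),(.557,-.2152),(.5392,-.3503),(.4696,-.293)):
    m=(np.hypot(P[...,0]-g[0],P[...,1]-g[1])<.035)&(z>.05)&(z<.054);p=P[m].astype(np.float32)
    (x,y),r=cv2.minEnclosingCircle(p[:,:2]);print('cap',np.round([x,y,r],4))
E
```

```text
plate (0.4347, 0.2743) rect c 0.4352 0.2726 size [0.1008 0.1747]
   hole [ 0.409   0.2025 84.875 ]
   hole [ 0.4626  0.3404 60.375 ]
   centre [0.4358 0.2714] a 0.0662 long-axis angle 1.6619
plate (0.4392, 0.068) rect c 0.4393 0.0685 size [0.1008 0.1708]
   hole [4.10100e-01 6.90000e-03 1.12875e+02]
   hole [  0.4695   0.1285 104.875 ]
   centre [0.4398 0.0677] a 0.0591 long-axis angle 1.6254
plate (0.423, -0.1295) rect c 0.4234 -0.1293 size [0.1021 0.1706]
   hole [  0.3962  -0.1836 103.25  ]
   hole [ 0.4168 -0.1145 77.625 ]
   hole [ 4.52500e-01 -7.35000e-02  1.17375e+02]
pin? 75 [0.5953 0.0269 0.0794] [0.5963 0.028  0.0838]
pin? 65 [0.6694 0.141  0.079 ] [0.6706 0.1422 0.0832]
-1 [0.0799 0.5963] 0.6043 [-0.0137  0.0145]
1 [0.064  0.6567] 0.6631 [-0.0137  0.0149]Traceback (most recent call last):
  File "<stdin>", line 17, in <module>
cv2.error: OpenCV(4.12.0) /io/opencv/modules/imgproc/src/shapedescr.cpp:201: error: (-215:Assertion failed) count >= 0 && (depth == CV_32F || depth == CV_32S) in function 'minEnclosingCircle'
```

View pics/lane.png

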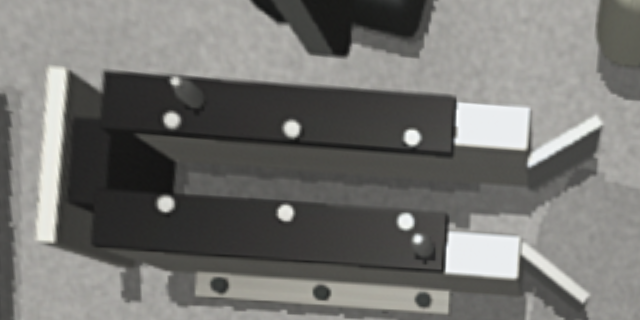

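Hole spacing gives a ≈ 66 mm for the far plate, 59 mm for the middle plate (px 450,60) and 52 mm for the near plate. The pins measure 136.2 mm apart, so the middle plate should fit. The pins give the seat at (0.6335,0.0851) with lane angle about 1.498, and the current yaw already matches. Going to the nearest capacitor.

>>> jog_arm --steps '[{"offset": [0.0055,-0.045,0.042],"twist": 0},{"offset": [0.0055,-0.045,0.042],"twist": 0},{"offset": [0.0055,-0.045,0.042],"twist": 0},{"offset": [0.0055,-0.045,0.042],"twist": 0},{"offset": [0,0,0],"twist": 0}]'

```text
clock: 2.7
eef_pos: [0.5558, -0.2168, 0.158]
ee_rot: [[-0.997, 0.074, -0.005], [0.073, 0.997, 0.003], [0.005, 0.002, -1.0]]
contact_force: [-0.1, 0.8, -0.2]
opening: 0.085
```

```bash

python3 - <<'E'
from h import *
import scipy.optimize as so
go(.5571,-.2153,.09)
c=cap('wrist');P=wcloud(c);z=P[...,2]
for g in((.650,-.2554),(.557,-.2152),(.5392,-.3503),(.4696,-.293)):
    m=(np.hypot(P[...,0]-g[0],P[...,1]-g[1])<.035)&(z>.015)&(z<.05);p=P[m]
    if len(p)<30: continue
    r=so.least_squares(lambda v:np.hypot(p[:,0]-v[0],p[:,1]-v[1])-.02,g,loss='soft_l1',f_scale=.002);print(len(p),'cap',r.x.round(4))
E
```

```text
offset [-0.0016  0.0015  0.068 ] twist 0 yaw now 1.4972
1346 cap [ 0.6511 -0.2561]
804 cap [ 0.558  -0.2159]
1380 cap [ 0.5403 -0.3515]
978 cap [ 0.4703 -0.2942]
```

>>> jog_arm --steps '[{"offset": [-0.002,0.001,0.034],"twist": 0},{"offset": [0,0,0.034],"twist": 0},{"offset": [0,0,0],"twist": 0}]'

```text
clock: 3.12
eef_pos: [0.5595, -0.2129, 0.0925]
ee_rot: [[-0.998, 0.067, -0.002], [0.067, 0.998, 0.001], [0.002, 0.001, -1.0]]
contact_force: [-1.0, 0.7, 0.5]
opening: 0.085
```

>>> jog_arm --steps '[{"offset": [0,0,0],"twist": 0},{"offset": [0,0,0],"twist": 0},{"offset": [0,0,0],"twist": 0},{"offset": [0,0,0],"twist": 0},{"offset": [0,0,0],"twist": 0}]' --fingers 0.03

```text
clock: 3.75
eef_pos: [0.5601, -0.2149, 0.0946]
ee_rot: [[-0.998, 0.068, 0.002], [0.068, 0.998, -0.001], [-0.002, -0.001, -1.0]]
contact_force: [-1.7, 1.5, 7.2]
opening: 0.0389
```

>>> jog_arm --steps '[{"offset": [0,0,-0.025],"twist": 0},{"offset": [0,0,-0.05],"twist": 0},{"offset": [0,0,0],"twist": 0}]'

```text
clock: 4.12
eef_pos: [0.5608, -0.2153, 0.1721]
ee_rot: [[-0.998, 0.068, 0.007], [0.068, 0.998, -0.004], [-0.007, -0.004, -1.0]]
contact_force: [1.2, -0.0, -2.1]
opening: 0.0391
```

```bash
python3 -c "
from h import *
go(.6236,-.0495,.165,1.498)"
```

```text
offset [-0.0513  0.1697  0.0068] twist 0.0049 yaw now 1.5029
```

>>> jog_arm --steps '[{"offset": [-0.013,0.042,0],"twist": 0},{"offset": [-0.013,0.042,0],"twist": 0},{"offset": [-0.013,0.043,0],"twist": 0},{"offset": [-0.012,0.043,0],"twist": 0},{"offset": [0,0,0],"twist": 0.005}]'

```text
clock: 4.75
eef_pos: [0.6221, -0.0456, 0.1669]
ee_rot: [[-0.998, 0.069, -0.001], [0.069, 0.998, 0.001], [0.001, 0.001, -1.0]]
contact_force: [0.4, -0.9, -0.7]
opening: 0.039
```

```bash
python3 - <<'E'
from h import *
go(.6236,-.0495,.096,1.498)
c=cap('wrist','w2.png');np.savez('w2.npz',**c)
c=cap('scene');cv2.imwrite('pics/s2.png',cv2.resize(c['color'][150:400,250:500,::-1],None,fx=2.4,fy=2.4))
E
```

```text
offset [-0.0018 -0.0038  0.0709] twist 0.0035 yaw now 1.5015
```

View pics/w2.png

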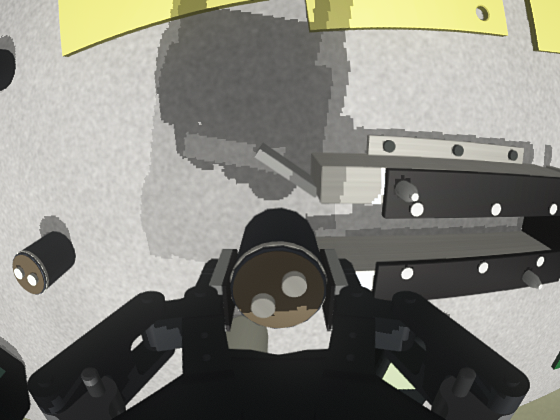

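The capacitor is held upright between the pads (px 278,290), short of the mouth. Lowering and releasing.

>>> jog_arm --steps '[{"offset": [-0.002,-0.004,0.035],"twist": 0.003},{"offset": [0,0,0.036],"twist": 0},{"offset": [0,0,0],"twist": 0},{"offset": [0,0,0],"twist": 0}]'

```text
clock: 5.35
eef_pos: [0.6236, -0.0535, 0.0973]
ee_rot: [[-0.997, 0.077, 0.0], [0.077, 0.997, -0.0], [-0.0, -0.0, -1.0]]
contact_force: [0.3, 0.6, -1.6]
opening: 0.0389
```

>>> jog_arm --steps '[{"offset": [0,0,0],"twist": 0},{"offset": [0,0,0],"twist": 0},{"offset": [0,0,0],"twist": 0},{"offset": [0,0,0],"twist": 0}]' --fingers 0.058

```text
clock: 5.85
eef_pos: [0.6237, -0.0526, 0.097]
ee_rot: [[-0.997, 0.076, 0.0], [0.076, 0.997, -0.0], [-0.0, -0.0, -1.0]]
contact_force: [0.4, 0.3, 0.1]
opening: 0.0583
```

>>> jog_arm --steps '[{"offset": [0,0,-0.035],"twist": 0},{"offset": [0,0,-0.035],"twist": 0},{"offset": [0,-0.03,0],"twist": 0},{"offset": [0,-0.03,0],"twist": 0},{"offset": [0,0,0],"twist": 0}]'

```text
clock: 6.48
eef_pos: [0.619, -0.1141, 0.1669]
ee_rot: [[-0.997, 0.078, 0.0], [0.078, 0.997, -0.0], [-0.0, -0.0, -1.0]]
contact_force: [0.0, 0.3, 0.1]
opening: 0.058
```

```bash
cat > fx.py <<'E'
from h import *
import scipy.optimize as so
O=np.array([.6335,.0851]);A=1.497;U=np.array([np.cos(A),np.sin(A)]);V=np.array([-U[1],U[0]])
def F(p): d=np.asarray(p)[...,:2]-O; return np.stack([d@U,d@V],-1)
def W(x,y=0): return O+x*U+y*V
def lane(c,wr=True):
    P=(wcloud if wr else cloud)(c);f=F(P);z=P[...,2];col=c['color'].astype(int)
    m=(z>.05)&(z<.0595)&(f[...,0]>-.2)&(f[...,0]<.1)&(abs(f[...,1])<.021); 
    p=f[m];h,e=np.histogram(p[:,0],np.arange(-.2,.105,.005));print('lane hist z50-60:',[(round(a,3),int(n)) for a,n in zip(e,h) if n>2])
    m=(z>.052)&(z<.07)&(f[...,0]>-.2)&(f[...,0]<-.1)&(abs(f[...,1])<.04);m=m.astype(np.uint8)
def circ(c,g,wr=True,lo=.015,hi=.05):
    P=(wcloud if wr else cloud)(c);z=P[...,2];m=(np.hypot(P[...,0]-g[0],P[...,1]-g[1])<.032)&(z>lo)&(z<hi);p=P[m]
    if len(p)<20: return print('few',len(p))
    r=so.least_squares(lambda v:np.hypot(p[:,0]-v[0],p[:,1]-v[1])-.02,g,loss='soft_l1',f_scale=.002);print(len(p),'cap',r.x.round(4),'F',F(r.x).round(4));return r.x
E
python3 - <<'E'
from fx import *
st();c=cap('wrist');circ(c,W(-.135));lane(c)
go(*W(-.185),.092,A)
go(*W(-.102),.092,A)
E
```

```text
{'clock': 6.475, 'q': [-0.368, 0.666, 1.323, -0.0, 1.153, -1.861], 'eef_pos': [0.619, -0.114, 0.167], 'contact_force': [0.001, 0.274, 0.121], 'opening': 0.058}
[[-0.997, 0.078, 0.0], [0.078, 0.997, -0.0], [-0.0, -0.0, -1.0]]
946 cap [ 0.6224 -0.0525] F [-0.138  0.001]
lane hist z50-60: [(np.float64(-0.16), 143), (np.float64(-0.155), 342), (np.float64(-0.15), 438), (np.float64(-0.145), 427), (np.float64(-0.14), 441), (np.float64(-0.135), 412), (np.float64(-0.13), 308), (np.float64(-0.125), 214), (np.float64(-0.12), 21)]
offset [0.0002 0.0134 0.0748] twist -0.0033 yaw now 1.4937
offset [0.0005 0.0964 0.0749] twist -0.0033 yaw now 1.4937
```

>>> jog_arm --steps '[{"offset": [0,0,0],"twist": 0},{"offset": [0,0,0],"twist": 0},{"offset": [0,0,0.037],"twist": 0},{"offset": [0,0,0.037],"twist": 0},{"offset": [0,0,0],"twist": 0}]' --fingers 0

```text
clock: 7.15
eef_pos: [0.6181, -0.1115, 0.0906]
ee_rot: [[-0.997, 0.075, -0.005], [0.075, 0.997, 0.002], [0.005, 0.002, -1.0]]
contact_force: [-0.5, -0.1, 1.2]
opening: 0.0
```

>>> jog_arm --steps '[{"offset": [0,0.015,0],"twist": 0},{"offset": [0,0.015,0],"twist": 0},{"offset": [0,0.015,0],"twist": 0},{"offset": [0,0.015,0],"twist": 0},{"offset": [0,0,0],"twist": 0}]'

```text
clock: 7.78
eef_pos: [0.6236, -0.0511, 0.093]
ee_rot: [[-0.997, 0.074, -0.0], [0.074, 0.997, 0.0], [0.0, 0.0, -1.0]]
contact_force: [-0.2, 0.3, -0.1]
opening: -0.0001
```

>>> jog_arm --steps '[{"offset": [0,0.012,0],"twist": 0},{"offset": [0,0.012,0],"twist": 0},{"offset": [0,0.013,0],"twist": 0},{"offset": [0,0,0],"twist": 0}]'

```text
clock: 8.28
eef_pos: [0.6264, -0.0145, 0.0928]
ee_rot: [[-0.997, 0.074, -0.0], [0.074, 0.997, 0.0], [0.0, 0.0, -1.0]]
contact_force: [-0.2, -0.9, -0.5]
opening: 0.0001
```

```bash
python3 - <<'E'
from fx import *
s=st();print('tcp F',F(s['eef_pos']));c=cap('wrist','w3.png');lane(c)
E
```

```text
{'clock': 8.275, 'q': [-0.21, 0.755, 1.38, 0.0, 1.007, -1.706], 'eef_pos': [0.626, -0.015, 0.093], 'contact_force': [-0.151, -0.939, -0.474], 'opening': 0.0}
[[-0.997, 0.074, -0.0], [0.074, 0.997, 0.0], [0.0, 0.0, -1.0]]
tcp F [-0.09987442 -0.00031039]
lane hist z50-60: [(np.float64(-0.115), 15), (np.float64(-0.11), 33), (np.float64(-0.105), 231), (np.float64(-0.1), 441), (np.float64(-0.095), 82), (np.float64(-0.09), 22), (np.float64(-0.085), 212), (np.float64(-0.08), 491), (np.float64(-0.075), 453), (np.float64(-0.07), 318), (np.float64(-0.065), 220), (np.float64(-0.06), 240), (np.float64(-0.055), 213), (np.float64(-0.05), 249), (np.float64(-0.045), 5)]
```

View pics/w3.png

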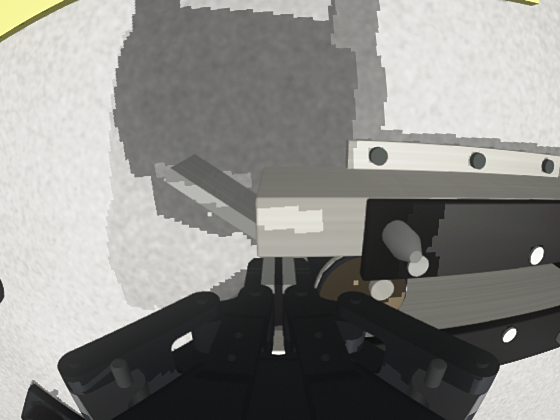

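The capacitor stands in the lane, spanning fixture x -0.087 to -0.046 (px 360,285). On to the next one at (0.651,-0.256).

>>> jog_arm --steps '[{"offset": [0,-0.005,-0.02],"twist": 0},{"offset": [0,0,-0.055],"twist": 0},{"offset": [-0.0106,-0.059,0],"twist": 0},{"offset": [-0.0106,-0.059,0],"twist": 0},{"offset": [-0.0106,-0.058,0],"twist": 0}]' --fingers 0.085

```text
clock: 8.95
eef_pos: [0.6444, -0.2013, 0.1699]
ee_rot: [[-0.997, 0.076, 0.002], [0.076, 0.997, -0.001], [-0.002, -0.001, -1.0]]
contact_force: [0.6, -0.7, -1.0]
opening: 0.0849
```

>>> jog_arm --steps '[{"offset": [-0.0106,-0.058,0],"twist": 0},{"offset": [0,0,0],"twist": 0},{"offset": [0,0,0],"twist": 0}]'

```text
clock: 9.32
eef_pos: [0.6505, -0.2574, 0.1688]
ee_rot: [[-0.997, 0.076, 0.001], [0.076, 0.997, -0.0], [-0.001, -0.0, -1.0]]
contact_force: [-0.6, 0.9, -0.1]
opening: 0.0852
```

```bash
python3 - <<'E'
from fx import *
c=cap('wrist');r=circ(c,(.651,-.2558));go(*r,.096,A)
for g in((.5398,-.351),(.470,-.2937)): circ(c,g)
E
```

```text
679 cap [ 0.6509 -0.2558] F [-0.3387 -0.0425]
offset [-0.0001  0.0009  0.0727] twist -0.0015 yaw now 1.4955
1057 cap [ 0.5401 -0.3514] F [-0.4422  0.0609]
few 0
```

>>> jog_arm --steps '[{"offset": [0,0.001,0.037],"twist": 0},{"offset": [0,0,0.036],"twist": 0},{"offset": [0,0,0],"twist": 0}]'

```text
clock: 9.75
eef_pos: [0.65, -0.2545, 0.0928]
ee_rot: [[-0.997, 0.074, -0.004], [0.074, 0.997, 0.003], [0.005, 0.002, -1.0]]
contact_force: [0.1, -0.2, 0.5]
opening: 0.085
```

>>> jog_arm --steps '[{"offset": [0,0,0],"twist": 0},{"offset": [0,0,0],"twist": 0},{"offset": [0,0,0],"twist": 0},{"offset": [0,0,0],"twist": 0},{"offset": [0,0,0],"twist": 0}]' --fingers 0.03

```text
clock: 10.38
eef_pos: [0.6512, -0.2565, 0.0967]
ee_rot: [[-0.997, 0.076, 0.002], [0.076, 0.997, -0.001], [-0.002, -0.001, -1.0]]
contact_force: [-0.3, -0.0, 6.8]
opening: 0.0389
```

>>> jog_arm --steps '[{"offset": [0,0,-0.025],"twist": 0},{"offset": [0,0,-0.05],"twist": 0},{"offset": [0.0108,0.05,0],"twist": 0},{"offset": [0.0108,0.05,0],"twist": 0},{"offset": [0.0108,0.05,0],"twist": 0}]'

```text
clock: 11.0
eef_pos: [0.6293, -0.1027, 0.1702]
ee_rot: [[-0.997, 0.076, 0.0], [0.076, 0.997, 0.0], [-0.0, 0.0, -1.0]]
contact_force: [0.0, 0.0, -1.8]
opening: 0.0391
```

>>> jog_arm --steps '[{"offset": [0.0108,0.05,0],"twist": 0},{"offset": [0,0,0],"twist": 0},{"offset": [0,0,0],"twist": 0}]'

```text
clock: 11.38
eef_pos: [0.623, -0.0541, 0.1701]
ee_rot: [[-0.997, 0.076, 0.0], [0.076, 0.997, -0.0], [-0.0, -0.0, -1.0]]
contact_force: [-0.3, 0.5, -1.9]
opening: 0.0385
```

```bash
python3 - <<'E'
from fx import *
go(*W(-.137),.097,A)
c=cap('wrist');p=wcloud(c);s=arm.state()['eef_pos'];m=(np.hypot(p[...,0]-s[0],p[...,1]-s[1])<.03)
z=p[...,2][m];print('low z under gripper',np.percentile(z,[0,1,5,20]).round(3))
E
```

```text
offset [-0.0002  0.0027  0.0731] twist -0.002 yaw now 1.495
low z under gripper [-0.003 -0.001 -0.     0.124]
```

>>> jog_arm --steps '[{"offset": [0,0.002,0.036],"twist": 0},{"offset": [0,0,0.037],"twist": 0},{"offset": [0,0,0],"twist": 0},{"offset": [0,0,0],"twist": 0}]'

```text
clock: 11.92
eef_pos: [0.6231, -0.0526, 0.0972]
ee_rot: [[-0.997, 0.077, 0.0], [0.077, 0.997, -0.0], [-0.0, -0.0, -1.0]]
contact_force: [1.0, 0.0, -0.8]
opening: 0.0391
```

>>> jog_arm --steps '[{"offset": [0,0,0],"twist": 0},{"offset": [0,0,0],"twist": 0},{"offset": [0,0,0],"twist": 0},{"offset": [0,0,0],"twist": 0}]' --fingers 0.058

```text
clock: 12.42
eef_pos: [0.623, -0.0515, 0.097]
ee_rot: [[-0.997, 0.076, 0.0], [0.076, 0.997, -0.0], [-0.0, -0.0, -1.0]]
contact_force: [0.1, 0.9, -0.7]
opening: 0.058
```

>>> jog_arm --steps '[{"offset": [0,0,-0.035],"twist": 0},{"offset": [0,0,-0.035],"twist": 0},{"offset": [0,-0.03,0],"twist": 0},{"offset": [0,-0.03,0],"twist": 0},{"offset": [0,0,0],"twist": 0}]'

```text
clock: 13.05
eef_pos: [0.6182, -0.113, 0.1669]
ee_rot: [[-0.997, 0.078, 0.0], [0.078, 0.997, -0.0], [-0.0, -0.0, -1.0]]
contact_force: [0.4, 0.0, -0.7]
opening: 0.0578
```

>>> jog_arm --steps '[{"offset": [0,0,0],"twist": 0},{"offset": [0,0,0],"twist": 0},{"offset": [0,0,0.037],"twist": 0},{"offset": [0,0,0.037],"twist": 0},{"offset": [0,0,0],"twist": 0}]' --fingers 0

```text
clock: 13.68
eef_pos: [0.6174, -0.1103, 0.0906]
ee_rot: [[-0.997, 0.075, -0.005], [0.075, 0.997, 0.002], [0.005, 0.002, -1.0]]
contact_force: [0.7, -0.0, 0.5]
opening: -0.0003
```

```bash
python3 - <<'E'
from fx import *
s=st();print('F',F(s['eef_pos']));c=cap('wrist');circ(c,W(-.137));go(*W(-.100),.092,A)
E
```

```text
{'clock': 13.675, 'q': [-0.363, 0.761, 1.376, 0.0, 1.011, -1.859], 'eef_pos': [0.617, -0.11, 0.091], 'contact_force': [0.719, -0.015, 0.519], 'opening': -0.0}
[[-0.997, 0.075, -0.005], [0.075, 0.997, 0.002], [0.005, 0.002, -1.0]]
F [-0.19606801  0.00168139]
2827 cap [ 0.6232 -0.0518] F [-1.373e-01  1.000e-04]
offset [-0.0005  0.0965  0.0009] twist -0.0012 yaw now 1.4958
```

Push, retreat, then go to the third capacitor.

>>> jog_arm --steps '[{"offset": [0,0.015,0],"twist": 0},{"offset": [0,0.015,0],"twist": 0},{"offset": [0,0.015,0],"twist": 0},{"offset": [0,0.015,0],"twist": 0},{"offset": [0,0,0],"twist": 0}]'

```text
clock: 14.35
eef_pos: [0.623, -0.0501, 0.0929]
ee_rot: [[-0.997, 0.074, -0.0], [0.074, 0.997, 0.0], [0.0, 0.0, -1.0]]
contact_force: [-0.3, -0.8, -0.1]
opening: 0.0001
```

>>> jog_arm --steps '[{"offset": [0,0.012,0],"twist": 0},{"offset": [0,0.012,0],"twist": 0},{"offset": [0,0.014,0],"twist": 0},{"offset": [0,0,0],"twist": 0}]'

```text
clock: 14.85
eef_pos: [0.6258, -0.0123, 0.0928]
ee_rot: [[-0.997, 0.074, -0.0], [0.074, 0.997, 0.0], [0.0, 0.0, -1.0]]
contact_force: [0.1, 0.1, -0.0]
opening: 0.0001
```

>>> jog_arm --steps '[{"offset": [0,-0.005,-0.02],"twist": 0},{"offset": [0,0,-0.055],"twist": 0},{"offset": [0,-0.06,0],"twist": 0},{"offset": [0,-0.06,0],"twist": 0},{"offset": [0,0,0],"twist": 0}]'

```text
clock: 15.48
eef_pos: [0.6159, -0.143, 0.1694]
ee_rot: [[-0.997, 0.081, 0.002], [0.081, 0.997, -0.001], [-0.002, -0.001, -1.0]]
contact_force: [0.3, 0.7, 0.9]
opening: -0.0003
```

```bash
python3 - <<'E'
from fx import *
s=st();c=cap('wrist');lane(c);np.savez('w4.npz',**c)
for g in((.5398,-.351),(.470,-.2937)): circ(c,g)
go(.5402,-.3512,.167,A)
E
```

```text
{'clock': 15.475, 'q': [-0.413, 0.668, 1.312, -0.001, 1.16, -1.902], 'eef_pos': [0.616, -0.143, 0.169], 'contact_force': [0.294, 0.699, 0.885], 'opening': -0.0}
[[-0.997, 0.081, 0.002], [0.081, 0.997, -0.001], [-0.002, -0.001, -1.0]]
lane hist z50-60: [(np.float64(-0.085), 51), (np.float64(-0.08), 216), (np.float64(-0.075), 274), (np.float64(-0.07), 235), (np.float64(-0.065), 172), (np.float64(-0.06), 210), (np.float64(-0.055), 150), (np.float64(-0.05), 83), (np.float64(-0.045), 61), (np.float64(-0.04), 144), (np.float64(-0.035), 168), (np.float64(-0.03), 146), (np.float64(-0.025), 111), (np.float64(-0.02), 146), (np.float64(-0.015), 104), (np.float64(-0.01), 67), (np.float64(-0.005), 11)]
1273 cap [ 0.5401 -0.3515] F [-0.4423  0.061 ]
1345 cap [ 0.4701 -0.2942] F [-0.3903  0.135 ]
offset [ 0.059  -0.2159  0.0022] twist -0.0056 yaw now 1.4914
```

>>> jog_arm --steps '[{"offset": [0.0148,-0.054,0],"twist": 0},{"offset": [0.0148,-0.054,0],"twist": 0},{"offset": [0.0148,-0.054,0],"twist": 0},{"offset": [0.0148,-0.053,0],"twist": -0.004},{"offset": [0,0,0],"twist": 0}]' --fingers 0.085

```text
clock: 16.15
eef_pos: [0.54, -0.3507, 0.1686]
ee_rot: [[-0.997, 0.075, 0.001], [0.075, 0.997, -0.001], [-0.001, -0.001, -1.0]]
contact_force: [0.5, 1.5, -0.6]
opening: 0.0848
```

>>> jog_arm --steps '[{"offset": [0,0,0],"twist": 0}]'

```text
clock: 16.27
eef_pos: [0.5416, -0.3471, 0.1684]
ee_rot: [[-0.997, 0.071, 0.0], [0.071, 0.997, 0.0], [-0.0, 0.0, -1.0]]
contact_force: [-0.1, -0.1, -0.0]
opening: 0.0848
```

```bash
python3 - <<'E'
from fx import *
c=cap('wrist');r=circ(c,(.5401,-.3514));go(*r,.096,A)
E
```

```text
679 cap [ 0.5403 -0.3511] F [-0.4419  0.0608]
offset [ 0.0012 -0.0045  0.0723] twist 0.0037 yaw now 1.5007
```

>>> jog_arm --steps '[{"offset": [0.001,-0.0045,0.036],"twist": 0.003},{"offset": [0,0,0.036],"twist": 0},{"offset": [0,0,0],"twist": 0}]'

```text
clock: 16.7
eef_pos: [0.5396, -0.3504, 0.0938]
ee_rot: [[-0.997, 0.073, -0.004], [0.073, 0.997, 0.004], [0.004, 0.003, -1.0]]
contact_force: [-0.0, -1.0, 0.5]
opening: 0.0851
```

>>> jog_arm --steps '[{"offset": [0,0,0],"twist": 0},{"offset": [0,0,0],"twist": 0},{"offset": [0,0,0],"twist": 0},{"offset": [0,0,0],"twist": 0},{"offset": [0,0,0],"twist": 0}]' --fingers 0.03

```text
clock: 17.32
eef_pos: [0.5402, -0.3529, 0.0975]
ee_rot: [[-0.997, 0.075, 0.002], [0.075, 0.997, -0.001], [-0.002, -0.001, -1.0]]
contact_force: [-0.6, 1.0, 7.5]
opening: 0.0388
```

>>> jog_arm --steps '[{"offset": [0,0,-0.025],"twist": 0},{"offset": [0,0,-0.05],"twist": 0},{"offset": [-0.0123,0.059,0],"twist": 0},{"offset": [-0.0123,0.06,0],"twist": 0},{"offset": [-0.0123,0.06,0],"twist": 0}]'

```text
clock: 17.95
eef_pos: [0.5901, -0.1752, 0.1713]
ee_rot: [[-0.997, 0.075, 0.001], [0.075, 0.997, -0.0], [-0.001, -0.0, -1.0]]
contact_force: [1.0, -0.0, -0.4]
opening: 0.0388
```

>>> jog_arm --steps '[{"offset": [-0.0123,0.06,0],"twist": 0},{"offset": [-0.0123,0.06,0],"twist": 0},{"offset": [0,0,0],"twist": 0},{"offset": [0,0,0],"twist": 0}]'

```text
clock: 18.45
eef_pos: [0.6233, -0.0594, 0.171]
ee_rot: [[-0.997, 0.075, -0.0], [0.075, 0.997, -0.0], [0.0, -0.0, -1.0]]
contact_force: [0.1, -0.2, -0.8]
opening: 0.0388
```

```bash
python3 - <<'E'
from fx import *
go(*W(-.137),.097,A)
E
```

```text
offset [0.0005 0.0078 0.074 ] twist -0.0008 yaw now 1.4962
```

>>> jog_arm --steps '[{"offset": [0,0.008,0.036],"twist": 0},{"offset": [0,0,0.037],"twist": 0},{"offset": [0,0,0],"twist": 0},{"offset": [0,0,0],"twist": 0}]'

```text
clock: 18.95
eef_pos: [0.6241, -0.0523, 0.0985]
ee_rot: [[-0.997, 0.076, 0.0], [0.076, 0.997, -0.0], [-0.0, -0.0, -1.0]]
contact_force: [0.0, -0.0, -0.9]
opening: 0.0388
```

>>> jog_arm --steps '[{"offset": [0,0,0],"twist": 0},{"offset": [0,0,0],"twist": 0},{"offset": [0,0,0],"twist": 0},{"offset": [0,0,0],"twist": 0}]' --fingers 0.058

```text
clock: 19.45
eef_pos: [0.624, -0.0511, 0.098]
ee_rot: [[-0.997, 0.075, 0.0], [0.075, 0.997, -0.0], [-0.0, -0.0, -1.0]]
contact_force: [-0.3, 0.1, 0.2]
opening: 0.0582
```

>>> jog_arm --steps '[{"offset": [0,0,-0.035],"twist": 0},{"offset": [0,0,-0.035],"twist": 0},{"offset": [0,-0.03,0],"twist": 0},{"offset": [0,-0.03,0],"twist": 0},{"offset": [0,0,0],"twist": 0}]'

```text
clock: 20.08
eef_pos: [0.6193, -0.1126, 0.1679]
ee_rot: [[-0.997, 0.077, 0.0], [0.077, 0.997, -0.0], [-0.0, -0.0, -1.0]]
contact_force: [-0.1, 0.2, -0.5]
opening: 0.058
```

>>> jog_arm --steps '[{"offset": [0,0,0],"twist": 0},{"offset": [0,0,0],"twist": 0},{"offset": [0,0,0.037],"twist": 0},{"offset": [0,0,0.037],"twist": 0},{"offset": [0,0,0],"twist": 0}]' --fingers 0

```text
clock: 20.7
eef_pos: [0.6185, -0.1099, 0.0916]
ee_rot: [[-0.997, 0.074, -0.005], [0.074, 0.997, 0.002], [0.005, 0.002, -1.0]]
contact_force: [0.4, -0.4, 0.7]
opening: -0.0001
```

```bash
python3 - <<'E'
from fx import *
c=cap('wrist');circ(c,W(-.137));go(*W(-.100),.092,A)
E
```

```text
2795 cap [ 0.6247 -0.0513] F [-0.1367 -0.0012]
offset [0.0005 0.0959 0.0019] twist -0.0003 yaw now 1.4967
```

>>> jog_arm --steps '[{"offset": [0,0.015,0],"twist": 0},{"offset": [0,0.015,0],"twist": 0},{"offset": [0,0.015,0],"twist": 0},{"offset": [0,0.015,0],"twist": 0},{"offset": [0,0,0],"twist": 0}]'

```text
clock: 21.38
eef_pos: [0.624, -0.0497, 0.0939]
ee_rot: [[-0.997, 0.073, -0.0], [0.073, 0.997, 0.0], [0.0, 0.0, -1.0]]
contact_force: [-0.0, -0.8, 0.6]
opening: -0.0001
```

>>> jog_arm --steps '[{"offset": [0,0.012,0],"twist": 0},{"offset": [0,0.012,0],"twist": 0},{"offset": [0,0.013,0],"twist": 0},{"offset": [0,0,0],"twist": 0}]'

```text
clock: 21.88
eef_pos: [0.6267, -0.0129, 0.0938]
ee_rot: [[-0.997, 0.073, -0.0], [0.073, 0.997, 0.001], [0.0, 0.0, -1.0]]
contact_force: [-0.3, -0.3, 1.3]
opening: -0.0001
```

>>> jog_arm --steps '[{"offset": [0,-0.005,-0.02],"twist": 0},{"offset": [0,0,-0.055],"twist": 0},{"offset": [0,-0.06,0],"twist": 0},{"offset": [0,-0.06,0],"twist": 0},{"offset": [0,0,0],"twist": 0}]'

```text
clock: 22.5
eef_pos: [0.6169, -0.1435, 0.1705]
ee_rot: [[-0.997, 0.08, 0.002], [0.08, 0.997, -0.001], [-0.002, -0.001, -1.0]]
contact_force: [0.6, 0.9, 0.4]
opening: 0.0002
```

```bash
python3 - <<'E'
from fx import *
c=cap('wrist');lane(c);circ(c,(.470,-.294));go(.4702,-.2942,.167,A)
E
```

```text
lane hist z50-60: [(np.float64(-0.085), 90), (np.float64(-0.08), 225), (np.float64(-0.075), 269), (np.float64(-0.07), 217), (np.float64(-0.065), 189), (np.float64(-0.06), 209), (np.float64(-0.055), 137), (np.float64(-0.05), 73), (np.float64(-0.045), 81), (np.float64(-0.04), 142), (np.float64(-0.035), 186), (np.float64(-0.03), 122), (np.float64(-0.025), 116), (np.float64(-0.02), 155), (np.float64(-0.015), 105), (np.float64(-0.01), 64), (np.float64(-0.005), 62), (np.float64(0.0), 99), (np.float64(0.005), 50), (np.float64(0.01), 15)]
1324 cap [ 0.4701 -0.2942] F [-0.3903  0.1349]
offset [ 0.1346 -0.1641  0.0031] twist -0.0046 yaw now 1.4924
```

>>> jog_arm --steps '[{"offset": [0.034,-0.0395,0],"twist": 0},{"offset": [0.034,-0.0395,0],"twist": 0},{"offset": [0.034,-0.0395,0],"twist": 0},{"offset": [0.033,-0.0395,0],"twist": 0},{"offset": [0,0,0],"twist": 0}]' --fingers 0.085

```text
clock: 23.18
eef_pos: [0.4697, -0.2877, 0.1699]
ee_rot: [[-0.997, 0.078, 0.001], [0.078, 0.997, -0.001], [-0.001, -0.001, -1.0]]
contact_force: [0.5, -0.4, 0.4]
opening: 0.085
```

>>> jog_arm --steps '[{"offset": [0,0,0],"twist": 0}]'

```text
clock: 23.3
eef_pos: [0.4716, -0.2855, 0.1695]
ee_rot: [[-0.997, 0.074, 0.001], [0.074, 0.997, -0.0], [-0.001, -0.0, -1.0]]
contact_force: [0.6, -0.2, -0.3]
opening: 0.0847
```

```bash
python3 - <<'E'
from fx import *
c=cap('wrist');r=circ(c,(.4702,-.2942));go(*r,.096,A)
E
```

```text
680 cap [ 0.4704 -0.2939] F [-0.39    0.1347]
offset [ 0.0009 -0.0087  0.0734] twist 0.0005 yaw now 1.4975
```

>>> jog_arm --steps '[{"offset": [0.001,-0.0085,0.03],"twist": 0},{"offset": [0,0,0.043],"twist": 0},{"offset": [0,0,0],"twist": 0}]'

```text
clock: 23.72
eef_pos: [0.4692, -0.2928, 0.0938]
ee_rot: [[-0.997, 0.073, -0.004], [0.073, 0.997, 0.004], [0.004, 0.004, -1.0]]
contact_force: [-0.8, -0.1, 0.9]
opening: 0.0852
```

>>> jog_arm --steps '[{"offset": [0,0,0],"twist": 0},{"offset": [0,0,0],"twist": 0},{"offset": [0,0,0],"twist": 0},{"offset": [0,0,0],"twist": 0},{"offset": [0,0,0],"twist": 0}]' --fingers 0.03

```text
clock: 24.35
eef_pos: [0.4699, -0.2949, 0.0974]
ee_rot: [[-0.997, 0.075, 0.002], [0.075, 0.997, -0.001], [-0.002, -0.001, -1.0]]
contact_force: [-1.0, 3.1, 6.6]
opening: 0.0389
```

>>> jog_arm --steps '[{"offset": [0,0,-0.025],"twist": 0},{"offset": [0,0,-0.05],"twist": 0},{"offset": [-0.027,0.0506,0],"twist": 0},{"offset": [-0.027,0.0506,0],"twist": 0},{"offset": [-0.027,0.0506,0],"twist": 0}]'

```text
clock: 24.98
eef_pos: [0.5622, -0.1479, 0.1717]
ee_rot: [[-0.997, 0.075, 0.001], [0.075, 0.997, -0.0], [-0.001, -0.0, -1.0]]
contact_force: [-0.3, -1.5, -1.1]
opening: 0.039
```

>>> jog_arm --steps '[{"offset": [-0.027,0.0506,0],"twist": 0},{"offset": [-0.027,0.0506,0],"twist": 0},{"offset": [0,0,0],"twist": 0},{"offset": [0,0,0],"twist": 0}]'

```text
clock: 25.48
eef_pos: [0.6227, -0.0527, 0.1711]
ee_rot: [[-0.997, 0.075, -0.0], [0.075, 0.997, -0.0], [0.0, -0.0, -1.0]]
contact_force: [-0.1, -0.5, -1.1]
opening: 0.0386
```

```bash
python3 - <<'E'
from fx import *
go(*W(-.137),.098,A)
E
```

```text
offset [-0.0007  0.0012  0.0731] twist -0.0008 yaw now 1.4962
```

>>> jog_arm --steps '[{"offset": [-0.001,0.001,0.036],"twist": 0},{"offset": [0,0,0.037],"twist": 0},{"offset": [0,0,0],"twist": 0},{"offset": [0,0,0],"twist": 0}]'

```text
clock: 25.98
eef_pos: [0.6239, -0.0526, 0.0986]
ee_rot: [[-0.997, 0.076, 0.0], [0.076, 0.997, -0.0], [-0.0, -0.0, -1.0]]
contact_force: [-0.0, -0.7, -1.3]
opening: 0.039
```

>>> jog_arm --steps '[{"offset": [0,0,0],"twist": 0},{"offset": [0,0,0],"twist": 0},{"offset": [0,0,0],"twist": 0},{"offset": [0,0,0],"twist": 0}]' --fingers 0.058

```text
clock: 26.48
eef_pos: [0.624, -0.0516, 0.098]
ee_rot: [[-0.997, 0.075, 0.0], [0.075, 0.997, -0.0], [-0.0, -0.0, -1.0]]
contact_force: [0.4, 0.7, 0.4]
opening: 0.058
```

>>> jog_arm --steps '[{"offset": [0,0,-0.035],"twist": 0},{"offset": [0,0,-0.035],"twist": 0},{"offset": [0,-0.03,0],"twist": 0},{"offset": [0,-0.03,0],"twist": 0},{"offset": [0,0,0],"twist": 0}]'

```text
clock: 27.1
eef_pos: [0.6193, -0.1131, 0.1679]
ee_rot: [[-0.997, 0.077, 0.0], [0.077, 0.997, -0.0], [-0.0, -0.0, -1.0]]
contact_force: [0.2, 0.2, -0.0]
opening: 0.0583
```

>>> jog_arm --steps '[{"offset": [0,0,0],"twist": 0},{"offset": [0,0,0],"twist": 0},{"offset": [0,0,0.037],"twist": 0},{"offset": [0,0,0.037],"twist": 0},{"offset": [0,0,0],"twist": 0}]' --fingers 0

```text
clock: 27.72
eef_pos: [0.6184, -0.1104, 0.0916]
ee_rot: [[-0.997, 0.074, -0.005], [0.074, 0.997, 0.002], [0.005, 0.002, -1.0]]
contact_force: [0.3, -0.0, 0.5]
opening: -0.0001
```

```bash
python3 - <<'E'
from fx import *
c=cap('wrist');circ(c,W(-.137));go(*W(-.097),.092,A)
E
```

```text
2781 cap [ 0.6251 -0.0517] F [-0.137  -0.0017]
offset [0.0005 0.0994 0.0018] twist -0.0003 yaw now 1.4967
```

>>> jog_arm --steps '[{"offset": [0,0.015,0],"twist": 0},{"offset": [0,0.015,0],"twist": 0},{"offset": [0,0.015,0],"twist": 0},{"offset": [0,0.015,0],"twist": 0},{"offset": [0,0,0],"twist": 0}]'

```text
clock: 28.4
eef_pos: [0.624, -0.0501, 0.0939]
ee_rot: [[-0.997, 0.073, -0.0], [0.073, 0.997, 0.0], [0.0, 0.0, -1.0]]
contact_force: [0.0, -1.6, -0.1]
opening: 0.0002
```

>>> jog_arm --steps '[{"offset": [0,0.014,0],"twist": 0},{"offset": [0,0.014,0],"twist": 0},{"offset": [0,0.014,0],"twist": 0},{"offset": [0,0,0],"twist": 0}]'

```text
clock: 28.9
eef_pos: [0.627, -0.0082, 0.0936]
ee_rot: [[-0.997, 0.073, -0.001], [0.073, 0.997, 0.001], [0.001, 0.001, -1.0]]
contact_force: [-0.9, -0.4, -0.3]
opening: -0.0002
```

>>> jog_arm --steps '[{"offset": [0,-0.005,-0.02],"twist": 0},{"offset": [0,0,-0.06],"twist": 0},{"offset": [0,0,-0.06],"twist": 0},{"offset": [0.02,0,-0.055],"twist": 0},{"offset": [0.04,0,-0.04],"twist": 0}]' --fingers 0.05

```text
clock: 29.52
eef_pos: [0.5663, -0.0107, 0.3324]
ee_rot: [[-0.997, 0.075, 0.004], [0.075, 0.997, -0.0], [-0.004, -0.0, -1.0]]
contact_force: [0.7, -0.5, 0.4]
opening: 0.0501
```

```bash
cat > cl.py <<'E'
from fx import *
from meas import holes
def view(c,fn):
    cv2.imwrite('pics/'+fn,cv2.resize(c['color'][:,:,::-1],(700,525)))
E
python3 - <<'E'
from cl import *
st();c=cap('wrist');np.savez('w5.npz',**c);view(c,'w5.png');lane(c)
holes(c,[(.4392,.068),(.4347,.2743),(.423,-.1295)])
go(.4398,.0677,.2,.0546)
E
```

```text
{'clock': 29.525, 'q': [-0.226, 0.386, 1.322, 0.0, 1.431, -1.721], 'eef_pos': [0.566, -0.011, 0.332], 'contact_force': [0.673, -0.509, 0.402], 'opening': 0.05}
[[-0.997, 0.075, 0.004], [0.075, 0.997, -0.0], [-0.004, -0.0, -1.0]]
lane hist z50-60: [(np.float64(-0.095), 14), (np.float64(-0.09), 103), (np.float64(-0.085), 114), (np.float64(-0.08), 138), (np.float64(-0.075), 138), (np.float64(-0.07), 102), (np.float64(-0.065), 85), (np.float64(-0.06), 76), (np.float64(-0.055), 11), (np.float64(-0.04), 30), (np.float64(-0.035), 80), (np.float64(-0.03), 91), (np.float64(-0.025), 91), (np.float64(-0.02), 93), (np.float64(-0.015), 101), (np.float64(-0.01), 83), (np.float64(-0.005), 65), (np.float64(0.0), 32), (np.float64(0.005), 74), (np.float64(0.01), 88), (np.float64(0.015), 78), (np.float64(0.02), 84), (np.float64(0.025), 92), (np.float64(0.03), 71), (np.float64(0.035), 55), (np.float64(0.04), 35), (np.float64(0.045), 68), (np.float64(0.05), 88), (np.float64(0.055), 75), (np.float64(0.06), 76), (np.float64(0.065), 81), (np.float64(0.07), 61), (np.float64(0.075), 55), (np.float64(0.08), 7)]
plate (0.4392, 0.068) rect c 0.4391 0.0686 size [0.1005 0.1704]
   hole [4.0990e-01 7.0000e-03 1.2225e+02]
   hole [  0.4692   0.1289 108.875 ]
   centre [0.4396 0.0679] a 0.0592 long-axis angle 1.6266
plate (0.4347, 0.2743) rect c 0.4351 0.2729 size [0.1007 0.174 ]
   hole [ 0.4087  0.2027 94.875 ]
   hole [ 0.4623  0.3406 69.    ]
   centre [0.4355 0.2716] a 0.0662 long-axis angle 1.6621
plate (0.423, -0.1295) rect c 0.4237 -0.1293 size [0.1009 0.1708]
   hole [  0.3959  -0.1834 100.125 ]
   hole [ 4.523e-01 -7.320e-02  1.200e+02]
   centre [ 0.4241 -0.1283] a 0.0523 long-axis angle 1.6607
offset [0.1305 0.0684 0.1367] twist 1.4416 yaw now 1.4962
```

View pics/w5.png

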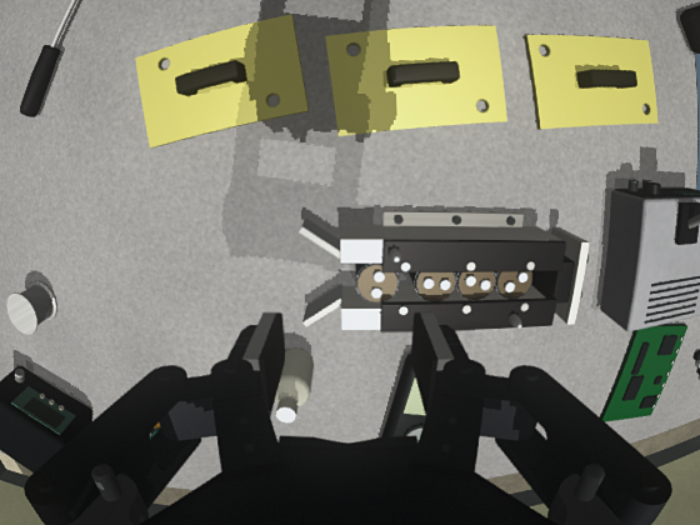

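All four caps are in the lane (px 377,283; 433,282; 477,282; 513,280), at fixture x ≈ -0.074, -0.020, 0.020 and 0.060. The three tan plates haven't moved. I'm choosing the middle one (px 417,78), with a = 59 mm, as the one to try.

>>> jog_arm --steps '[{"offset": [0.033,0.017,0.034],"twist": 0},{"offset": [0.033,0.017,0.034],"twist": 0},{"offset": [0.033,0.017,0.034],"twist": 0},{"offset": [0.032,0.017,0.034],"twist": 0},{"offset": [0,0,0],"twist": 0.18}]'

```text
clock: 30.2
eef_pos: [0.4388, 0.0682, 0.1919]
ee_rot: [[-0.967, 0.255, -0.004], [0.255, 0.967, 0.001], [0.004, -0.0, -1.0]]
contact_force: [0.7, -1.7, 0.0]
opening: 0.0503
```

>>> jog_arm --steps '[{"offset": [0,0,0],"twist": 0.18},{"offset": [0,0,0],"twist": 0.18},{"offset": [0,0,0],"twist": 0.18},{"offset": [0,0,0],"twist": 0.18},{"offset": [0,0,0],"twist": 0.18}]'

```text
clock: 30.82
eef_pos: [0.4415, 0.0671, 0.194]
ee_rot: [[-0.398, 0.917, 0.001], [0.917, 0.398, 0.0], [-0.0, 0.001, -1.0]]
contact_force: [-0.0, 0.2, -0.5]
opening: 0.0503
```

>>> jog_arm --steps '[{"offset": [0,0,0],"twist": 0.18},{"offset": [0,0,0],"twist": 0.18},{"offset": [0,0,0],"twist": 0},{"offset": [0,0,0],"twist": 0}]'

```text
clock: 31.32
eef_pos: [0.4414, 0.0672, 0.1934]
ee_rot: [[-0.059, 0.998, 0.001], [0.998, 0.059, 0.0], [0.0, 0.001, -1.0]]
contact_force: [1.0, 0.3, -0.3]
opening: 0.0501
```

```bash
python3 - <<'E'
from cl import *
st();c=cap('wrist');holes(c,[(.4392,.068)]);go(.4398,.0677,.088,.0558)
E
```

```text
{'clock': 31.325, 'q': [-0.112, 0.272, 1.871, 0.0, 0.998, -0.172], 'eef_pos': [0.441, 0.067, 0.193], 'contact_force': [1.034, 0.309, -0.345], 'opening': 0.05}
[[-0.059, 0.998, 0.001], [0.998, 0.059, 0.0], [0.0, 0.001, -1.0]]
plate (0.4392, 0.068) rect c 0.4445 0.0515 size [0.1195 0.206 ]
   hole [4.0920e-01 9.2000e-03 9.2375e+01]
   hole [4.4160e-01 8.0700e-02 2.1375e+02]
   hole [  0.4683   0.1303 124.625 ]
offset [ 0.0005 -0.0016  0.1052] twist 0.0028 yaw now 0.0586
```

>>> jog_arm --steps '[{"offset": [0.001,-0.002,0.05],"twist": 0.003},{"offset": [0,0,0.045],"twist": 0},{"offset": [0,0,0.01],"twist": 0},{"offset": [0,0,0],"twist": 0}]'

```text
clock: 31.88
eef_pos: [0.4397, 0.0682, 0.0885]
ee_rot: [[-0.054, 0.999, 0.0], [0.999, 0.054, -0.0], [-0.0, 0.0, -1.0]]
contact_force: [0.2, -0.1, 0.3]
opening: 0.0498
```

>>> jog_arm --steps '[{"offset": [0,0,0],"twist": 0},{"offset": [0,0,0],"twist": 0},{"offset": [0,0,0],"twist": 0},{"offset": [0,0,0],"twist": 0},{"offset": [0,0,0],"twist": 0}]' --fingers 0.005 --squeeze 80

```text
clock: 32.5
eef_pos: [0.4399, 0.0682, 0.0893]
ee_rot: [[-0.053, 0.999, 0.002], [0.999, 0.053, -0.0], [-0.0, 0.002, -1.0]]
contact_force: [-2.3, 0.7, 9.8]
opening: 0.0164
```

>>> jog_arm --steps '[{"offset": [0,0,-0.025],"twist": 0},{"offset": [0,0,-0.05],"twist": 0},{"offset": [0,0,-0.05],"twist": 0},{"offset": [0,0,0],"twist": 0.065},{"offset": [0,0,0],"twist": 0.065}]'

```text
clock: 33.12
eef_pos: [0.4392, 0.0683, 0.214]
ee_rot: [[0.079, 0.997, 0.002], [0.997, -0.079, -0.0], [-0.0, 0.002, -1.0]]
contact_force: [-0.8, 0.1, -3.7]
opening: 0.0167
```

```bash
python3 - <<'E'
from cl import *
st();c=cap('wrist');np.savez('w6.npz',**c);view(c,'w6.png')
c=cap('scene');np.savez('s6.npz',**c)
go(.6335,.0851,.22,-.0738)
E
```

```text
{'clock': 33.125, 'q': [-0.11, 0.237, 1.854, -0.0, 1.049, -0.032], 'eef_pos': [0.439, 0.068, 0.214], 'contact_force': [-0.838, 0.109, -3.704], 'opening': 0.017}
[[0.079, 0.997, 0.002], [0.997, -0.079, -0.0], [-0.0, 0.002, -1.0]]
offset [ 0.0317  0.1925 -0.0064] twist -0.0035 yaw now -0.0773
```

View pics/w6.png

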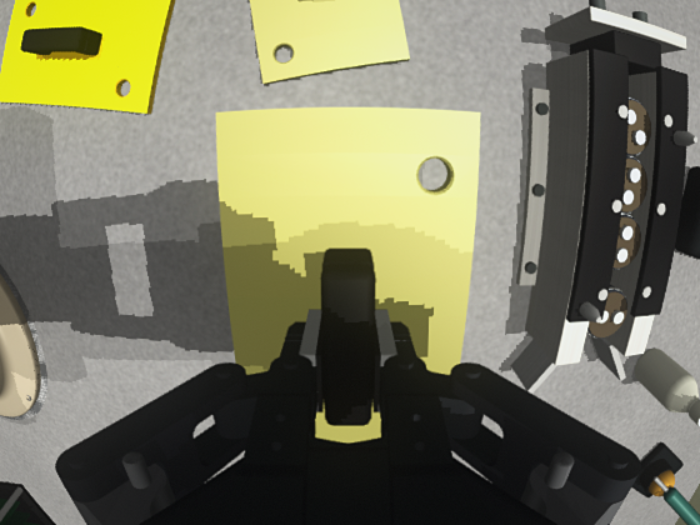

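The plate is held level and the far hole is at px (434,174). I'll measure where it sits in the grip.

```bash
cat > held.py <<'E'
from cl import *
def held(c):
    s=arm.state();T=np.array(s['eef_pos'])
    P=wcloud(c);hsv=cv2.cvtColor(c['color'],cv2.COLOR_RGB2HSV)
    m=(hsv[...,0]>18)&(hsv[...,0]<40)&(hsv[...,1]>60)&(P[...,2]>T[2]-.11)&(P[...,2]<T[2]-.055)&(np.hypot(P[...,0]-T[0],P[...,1]-T[1])<.13)
    p=P[m];k=np.linalg.lstsq(np.c_[p[:,:2]-T[:2],np.ones(len(p))],p[:,2],rcond=None)[0];zt=np.median(p[:,2]);print('plane slopes',k[:2].round(4),'top z at tcp',k[2].round(4),'underside-tcp',(k[2]-.008-T[2]).round(4))
    R=.0005;zt=k[2];im=plane(c,(T[0]-.09,T[0]+.09),(T[1]-.12,T[1]+.12),zt,R);hs=cv2.cvtColor(im,cv2.COLOR_BGR2HSV)
    pm=((hs[...,0]>18)&(hs[...,0]<40)&(hs[...,1]>60)).astype(np.uint8);kk,l,ss,_=cv2.connectedComponentsWithStats(pm);pm=(l==1+np.argmax(ss[1:,4])).astype(np.uint8)
    xs=T[0]+.09-np.arange(pm.shape[0])*R;ys=T[1]+.12-np.arange(pm.shape[1])*R
    # edges as function of y for y>T+.03
    L=[];H=[];E=[]
    for j,y in enumerate(ys):
        r=np.where(pm[:,j])[0]
        if T[1]+.03<y<T[1]+.07 and len(r): H.append((y,xs[r[0]]));L.append((y,xs[r[-1]]))
    for i,x in enumerate(xs):
        r=np.where(pm[i])[0]
        if abs(x-T[0])<.035 and len(r): E.append((x,ys[r[0]]))
    def rob(a):
        a=np.array(a)
        for _ in range(4): f=np.polyfit(a[:,0],a[:,1],1);e=abs(a[:,1]-np.polyval(f,a[:,0]));a=a[e<=max(.0008,np.percentile(e,85))]
        return f
    fl,fh,fe=rob(L),rob(H),rob(E);print('edge slopes',fl[0].round(4),fh[0].round(4),-fe[0].round(4),'width',(np.polyval(fh,T[1]+.05)-np.polyval(fl,T[1]+.05)).round(4))
    sl=(fl[0]+fh[0])/2;ang=np.pi/2-np.arctan((fl[0]+fh[0]-fe[0])/3);u=np.array([np.cos(ang),np.sin(ang)]);v=np.array([-u[1],u[0]])
    # centre: on midline, .085 back from end edge
    a=np.array([(fl[1]+fh[1])/2,0]);ym=T[1]+.06
    xm=(np.polyval(fl,ym)+np.polyval(fh,ym))/2; ye=np.polyval(fe,xm); cx=np.array([xm,ym]);d=(ye-ym)/u[1]; C=cx+u*(d-.085)
    print('centre by edges',C.round(4),'rel tcp',(C-T[:2]).round(4),'angle',ang.round(4))
    cs,h=cv2.findContours(pm,cv2.RETR_CCOMP,cv2.CHAIN_APPROX_NONE)
    for q,hh in zip(cs,h[0]):
        if hh[3]>=0 and cv2.contourArea(q)*R*R*1e6>60:
            mo=cv2.moments(q);hp=np.array([T[0]+.09-mo['m01']/mo['m00']*R,T[1]+.12-mo['m10']/mo['m00']*R]);print('hole',hp.round(4),'A',cv2.contourArea(q)*R*R*1e6,'-> in plate frame',np.round([(hp-C)@u,(hp-C)@v],4),'hole-tcp',(hp-T[:2]).round(4))
E
python3 -c "
from held import *
held(dict(np.load('w6.npz')))"
```

```text
plane slopes [-0.0001 -0.0059] top z at tcp 0.1332 underside-tcp -0.0883
edge slopes 0.0812 0.0754 0.0812 width 0.0995
centre by edges [0.4402 0.0687] rel tcp [0.001  0.0004] angle 1.4917
hole [0.4423 0.0772] A 241.0 -> in plate frame [ 0.0086 -0.0015] hole-tcp [0.0032 0.0089]
hole [0.4769 0.1266] A 113.25 -> in plate frame [ 0.0606 -0.0321] hole-tcp [0.0378 0.0583]
```

>>> jog_arm --steps '[{"offset": [0.0077,0.048,-0.002],"twist": 0},{"offset": [0.0077,0.048,-0.002],"twist": 0},{"offset": [0.0077,0.048,-0.001],"twist": 0},{"offset": [0.0077,0.0475,0],"twist": -0.005},{"offset": [0,0,0],"twist": 0}]'

```text
clock: 33.85
eef_pos: [0.6343, 0.0842, 0.2166]
ee_rot: [[0.07, 0.998, -0.0], [0.998, -0.07, 0.0], [0.0, -0.001, -1.0]]
contact_force: [0.0, -0.1, -2.4]
opening: 0.0165
```

>>> jog_arm --steps '[{"offset": [0,0,0],"twist": 0},{"offset": [0,0,0],"twist": 0}]'

```text
clock: 34.1
eef_pos: [0.6319, 0.0843, 0.2183]
ee_rot: [[0.071, 0.997, -0.0], [0.997, -0.071, 0.0], [0.0, -0.0, -1.0]]
contact_force: [0.8, -0.1, -2.7]
opening: 0.0165
```

```bash
python3 - <<'E'
from held import *
st();c=cap('wrist');np.savez('w7.npz',**c);held(c);view(c,'w7.png')
go(.6325,.0847,.175,-.073)
E
```

```text
{'clock': 34.1, 'q': [-0.051, 0.63, 1.241, 0.0, 1.271, 0.021], 'eef_pos': [0.632, 0.084, 0.218], 'contact_force': [0.836, -0.072, -2.742], 'opening': 0.016}
[[0.071, 0.997, -0.0], [0.997, -0.071, 0.0], [0.0, -0.0, -1.0]]
plane slopes [-0.0013 -0.006 ] top z at tcp 0.1375 underside-tcp -0.0889
edge slopes 0.0727 0.0701 0.0717 width 0.0995
centre by edges [0.6327 0.085 ] rel tcp [0.0007 0.0007] angle 1.4994
hole [0.6347 0.0931] A 249.25 -> in plate frame [ 0.0082 -0.0014] hole-tcp [0.0027 0.0088]
hole [0.6693 0.1429] A 108.25 -> in plate frame [ 0.0604 -0.0323] hole-tcp [0.0373 0.0586]
offset [0.0004 0.0005 0.0434] twist 0.0014 yaw now -0.0716
```

View pics/w7.png

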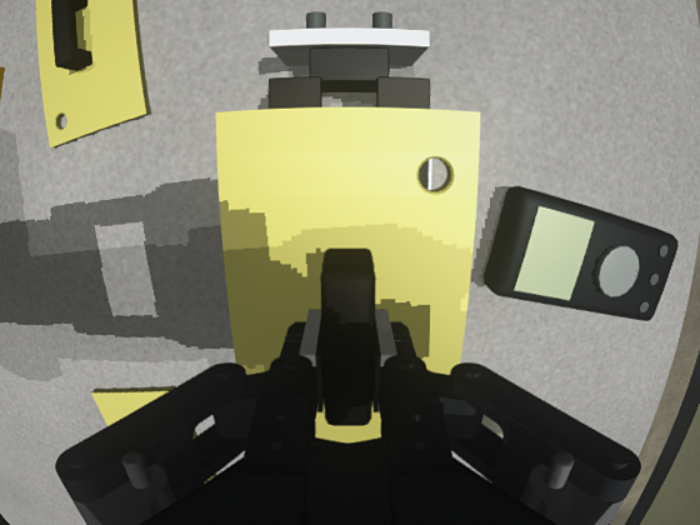

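Alignment is within about 1 mm. The plate covers the fixture and the hole is at px (434,174). Descending with force checks.

>>> jog_arm --steps '[{"offset": [0,0.001,0.02],"twist": 0.002},{"offset": [0,0,0.02],"twist": 0},{"offset": [0,0,0],"twist": 0},{"offset": [0,0,0.004],"twist": 0},{"offset": [0,0,0],"twist": 0}]'

```text
clock: 34.78
eef_pos: [0.6337, 0.0842, 0.1745]
ee_rot: [[0.074, 0.997, 0.001], [0.997, -0.074, -0.0], [-0.0, 0.001, -1.0]]
contact_force: [0.3, 0.5, -1.7]
opening: 0.0166
```

>>> jog_arm --steps '[{"offset": [0,0,0.004],"twist": 0},{"offset": [0,0,0.002],"twist": 0},{"offset": [0,0,0],"twist": 0}]'

```text
clock: 35.15
eef_pos: [0.6335, 0.0842, 0.1677]
ee_rot: [[0.074, 0.997, -0.0], [0.997, -0.074, -0.0], [-0.0, -0.0, -1.0]]
contact_force: [-0.9, 0.4, -1.6]
opening: 0.0157
```

```bash
python3 - <<'E'
from held import *
go(.6325,.0847,.155,-.0738)
st();c=cap('wrist');np.savez('w8.npz',**c);held(c)
E
```

```text
offset [ 0.0004 -0.0011  0.0127] twist -0.0002 yaw now -0.074
{'clock': 35.15, 'q': [-0.051, 0.685, 1.286, -0.0, 1.171, 0.023], 'eef_pos': [0.634, 0.084, 0.168], 'contact_force': [-0.942, 0.41, -1.566], 'opening': 0.016}
[[0.074, 0.997, -0.0], [0.997, -0.074, -0.0], [-0.0, -0.0, -1.0]]
plane slopes [-0.0074 -0.0142] top z at tcp 0.087 underside-tcp -0.0889
edge slopes 0.0722 0.0669 0.0783 width 0.0993
centre by edges [0.6344 0.0849] rel tcp [0.0008 0.0007] angle 1.4984
hole [0.6366 0.0931] A 233.75000000000003 -> in plate frame [ 0.0083 -0.0017] hole-tcp [0.003  0.0089]
```

>>> jog_arm --steps '[{"offset": [0,-0.001,0.003],"twist": 0},{"offset": [0,0,0.003],"twist": 0},{"offset": [0,0,0],"twist": 0}]'

```text
clock: 35.58
eef_pos: [0.6325, 0.0843, 0.1616]
ee_rot: [[0.074, 0.997, -0.001], [0.997, -0.074, 0.0], [-0.0, -0.001, -1.0]]
contact_force: [-0.2, 0.7, -1.7]
opening: 0.0163
```

>>> jog_arm --steps '[{"offset": [0,0,0.003],"twist": 0},{"offset": [0,0,0.002],"twist": 0},{"offset": [0,0,0],"twist": 0}]'

```text
clock: 35.95
eef_pos: [0.6325, 0.0843, 0.1567]
ee_rot: [[0.074, 0.997, -0.0], [0.997, -0.074, -0.0], [-0.0, -0.0, -1.0]]
contact_force: [0.2, 0.5, -2.8]
opening: 0.0163
```

It's dropping freely over both pins. Finishing the last 2 mm.

>>> jog_arm --steps '[{"offset": [0,0,0.002],"twist": 0},{"offset": [0,0,0.001],"twist": 0},{"offset": [0,0,0],"twist": 0}]'

```text
clock: 36.33
eef_pos: [0.6327, 0.0843, 0.1554]
ee_rot: [[0.074, 0.997, 0.001], [0.997, -0.074, -0.0], [-0.0, 0.001, -1.0]]
contact_force: [-4.9, -0.2, 7.6]
opening: 0.0161
```

>>> jog_arm --steps '[{"offset": [0,0,0],"twist": 0},{"offset": [0,0,0],"twist": 0},{"offset": [0,0,0],"twist": 0},{"offset": [0,0,0],"twist": 0}]' --fingers 0.05

```text
clock: 36.83
eef_pos: [0.6326, 0.0843, 0.1538]
ee_rot: [[0.074, 0.997, -0.0], [0.997, -0.074, 0.0], [-0.0, -0.0, -1.0]]
contact_force: [-0.1, 0.1, -0.0]
opening: 0.0501
```

>>> jog_arm --steps '[{"offset": [0,0,-0.03],"twist": 0},{"offset": [0,0,-0.06],"twist": 0},{"offset": [-0.03,0,-0.05],"twist": 0},{"offset": [-0.05,-0.03,0],"twist": 0},{"offset": [0,0,0],"twist": 0}]'

```text
clock: 37.45
eef_pos: [0.5954, 0.0044, 0.2944]
ee_rot: [[0.077, 0.997, -0.0], [0.997, -0.077, -0.0], [-0.0, -0.0, -1.0]]
contact_force: [0.6, 0.3, -0.4]
opening: 0.05
```

```bash
python3 - <<'E'
from held import *
st();c=cap('wrist');view(c,'w9.png');P=wcloud(c);f=F(P)
hsv=cv2.cvtColor(c['color'],cv2.COLOR_RGB2HSV)
m=(hsv[...,0]>18)&(hsv[...,0]<40)&(hsv[...,1]>60)&(P[...,2]>.05)&(P[...,2]<.1)&(abs(f[...,1])<.07)
p=P[m];k=np.linalg.lstsq(np.c_[p[:,:2]-O,np.ones(len(p))],p[:,2],rcond=None)[0];print('plate top plane',k.round(4),len(p))
for a in('scene','side'):
    d=cap(a);np.savez(a+'9.npz',**d);Q=cloud(d);g=F(Q);hs=cv2.cvtColor(d['color'],cv2.COLOR_RGB2HSV)
    m=(hs[...,0]>18)&(hs[...,0]<40)&(hs[...,1]>60)&(Q[...,2]>.05)&(Q[...,2]<.1)&(abs(g[...,1])<.07)&(abs(g[...,0])<.12);p=Q[m]
    k=np.linalg.lstsq(np.c_[p[:,:2]-O,np.ones(len(p))],p[:,2],rcond=None)[0];r=cv2.minAreaRect((g[m]*1000).astype(np.float32));print(a,k.round(4),len(p),r)
E
```

```text
{'clock': 37.45, 'q': [-0.189, 0.477, 1.287, -0.0, 1.379, -0.112], 'eef_pos': [0.595, 0.004, 0.294], 'contact_force': [0.62, 0.297, -0.369], 'opening': 0.05}
[[0.077, 0.997, -0.0], [0.997, -0.077, -0.0], [-0.0, -0.0, -1.0]]
plate top plane [ 0.0002 -0.0006  0.0739] 18307
scene [-0.0094 -0.0115  0.0729] 1437 ((10.094825744628906, 0.33551025390625), (193.55145263671875, 104.8925552368164), 0.6938154697418213)
side [0.0082 0.0067 0.0745] 1463 ((8.516777038574219, 1.0423393249511719), (195.86875915527344, 101.11138916015625), 0.3714144229888916)
```

View pics/w9.png

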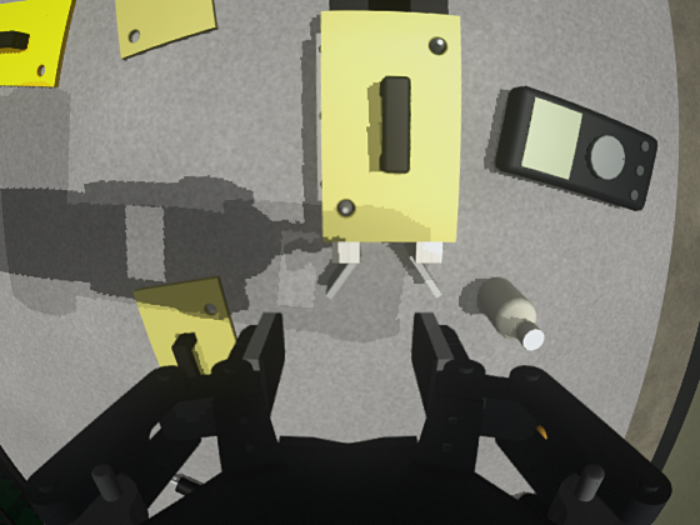

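The cover is fully down: its top plane is at 0.0739 m and level, and both pins show through the holes (px 437,45 and 345,207). Next is the switch, so I'll locate it.

```bash
python3 - <<'E'
from held import *
for a in('scene','side'):
    c=dict(np.load(a+'9.npz'));P=cloud(c);z=P[...,2]
    m=(z>.064)&(z<.076)&(P[...,0]>.5)&(P[...,0]<.75)&(P[...,1]>.26)&(P[...,1]<.47)
    k,l,s,_=cv2.connectedComponentsWithStats(m.astype(np.uint8));m=l==1+np.argmax(s[1:,4])
    r=cv2.minAreaRect((P[m][:,:2]*1000).astype(np.float32));print(a,'top',np.round(r[0],1),np.round(r[1],1),round(r[2],1))
    m=(z>.086)&(z<.16)&(P[...,0]>.5)&(P[...,0]<.66)&(P[...,1]>.3)&(P[...,1]<.42);p=P[m]
    for lo,hi in((.086,.105),(.105,.125),(.125,.15)):
        q=p[(p[:,2]>lo)&(p[:,2]<hi)]
        if len(q): print('  paddle',lo,len(q),q.mean(0).round(4),q.min(0).round(3),q.max(0).round(3))
go(.50,.354,.24,-.0738)
E
```

```text
scene top [632.6 357.9] [153.8 148. ] 0.6
  paddle 0.086 19 [0.5757 0.3573 0.0939] [0.564 0.352 0.086] [0.584 0.366 0.104]
  paddle 0.105 41 [0.5655 0.3547 0.1168] [0.544 0.341 0.105] [0.575 0.372 0.125]
  paddle 0.125 48 [0.5575 0.3565 0.1321] [0.546 0.339 0.125] [0.571 0.377 0.139]
side top [628.8 356.4] [150.3 147.7] 0.2
  paddle 0.086 15 [0.5748 0.3553 0.0942] [0.568 0.35  0.086] [0.584 0.36  0.103]
  paddle 0.105 20 [0.5609 0.3473 0.118 ] [0.553 0.341 0.11 ] [0.569 0.363 0.125]
  paddle 0.125 36 [0.5525 0.3534 0.1355] [0.545 0.34  0.126] [0.563 0.373 0.141]
offset [ 0.3387 -0.1224  0.0539] twist 0.0001 yaw now -0.0737
```

>>> jog_arm --steps '[{"offset": [0.057,-0.0205,0.009],"twist": 0},{"offset": [0.057,-0.0205,0.009],"twist": 0},{"offset": [0.057,-0.0205,0.009],"twist": 0},{"offset": [0.057,-0.0205,0.009],"twist": 0},{"offset": [0.057,-0.0205,0.009],"twist": 0}]' --fingers 0

```text
clock: 38.22
eef_pos: [0.5148, 0.3016, 0.2484]
ee_rot: [[0.072, 0.997, 0.0], [0.997, -0.072, 0.0], [0.0, 0.0, -1.0]]
contact_force: [0.4, -0.9, 0.6]
opening: 0.0004
```

>>> jog_arm --steps '[{"offset": [0.057,-0.0205,0.009],"twist": 0},{"offset": [0,0,0],"twist": -0.074},{"offset": [0,0,0],"twist": 0}]'

```text
clock: 38.6
eef_pos: [0.499, 0.3582, 0.2394]
ee_rot: [[-0.002, 1.0, -0.0], [1.0, 0.002, -0.0], [-0.0, -0.0, -1.0]]
contact_force: [-0.2, -0.2, 0.5]
opening: 0.0003
```

```bash
python3 - <<'E'
from held import *
st();go(.505,.357,.184,0)
E
```

```text
{'clock': 38.6, 'q': [0.432, 0.561, 1.3, 0.0, 1.282, 0.431], 'eef_pos': [0.499, 0.358, 0.239], 'contact_force': [-0.163, -0.221, 0.526], 'opening': 0.0}
[[-0.002, 1.0, -0.0], [1.0, 0.002, -0.0], [-0.0, -0.0, -1.0]]
offset [-0.0012  0.0061  0.0553] twist 0.0016 yaw now 0.0016
```

>>> jog_arm --steps '[{"offset": [0,0,0.03],"twist": 0},{"offset": [0,0,0.025],"twist": 0},{"offset": [0,0.02,0],"twist": 0},{"offset": [0,0.02,0],"twist": 0},{"offset": [0,0.015,0],"twist": 0}]'

```text
clock: 39.22
eef_pos: [0.5553, 0.3566, 0.1849]
ee_rot: [[0.003, 1.0, -0.0], [1.0, -0.003, 0.0], [0.0, -0.0, -1.0]]
contact_force: [-1.5, 0.8, 0.8]
opening: -0.0
```

>>> jog_arm --steps '[{"offset": [0,0.01,0],"twist": 0},{"offset": [0,0.01,0],"twist": 0},{"offset": [0,0.003,0],"twist": 0},{"offset": [0,0,0],"twist": 0}]'

```text
clock: 39.72
eef_pos: [0.5774, 0.3569, 0.1848]
ee_rot: [[0.0, 1.0, 0.0], [1.0, -0.0, -0.0], [-0.0, 0.0, -1.0]]
contact_force: [-0.1, 0.1, -0.4]
opening: -0.0001
```

>>> jog_arm --steps '[{"offset": [0,0.003,0],"twist": 0},{"offset": [0,0,0],"twist": 0}]'

```text
clock: 39.98
eef_pos: [0.5804, 0.3569, 0.185]
ee_rot: [[-0.0, 1.0, 0.0], [1.0, 0.0, 0.0], [0.0, 0.0, -1.0]]
contact_force: [-0.4, 0.3, -0.8]
opening: 0.0003
```

>>> jog_arm --steps '[{"offset": [0,0.003,0],"twist": 0},{"offset": [0,0,0],"twist": 0}]'

```text
clock: 40.22
eef_pos: [0.5836, 0.3569, 0.1849]
ee_rot: [[0.0, 1.0, 0.0], [1.0, -0.0, 0.0], [0.0, 0.0, -1.0]]
contact_force: [0.1, 0.2, -0.0]
opening: 0.0
```

>>> jog_arm --steps '[{"offset": [0,0.003,0],"twist": 0},{"offset": [0,0,0],"twist": 0}]'

```text
clock: 40.48
eef_pos: [0.5866, 0.3568, 0.1849]
ee_rot: [[0.0, 1.0, 0.0], [1.0, -0.0, 0.0], [0.0, 0.0, -1.0]]
contact_force: [-0.5, -0.2, 1.0]
opening: -0.0001
```

```bash
python3 - <<'E'
from held import *
for a in('scene','side'):
    c=cap(a);P=cloud(c);z=P[...,2];cv2.imwrite(f'pics/{a}10.png',cv2.resize(c['color'][90:290,200:460,::-1],None,fx=3,fy=3))
    m=(z>.086)&(z<.16)&(P[...,0]>.5)&(P[...,0]<.7)&(P[...,1]>.3)&(P[...,1]<.42);p=P[m]
    for lo,hi in((.086,.105),(.105,.125),(.125,.15)):
        q=p[(p[:,2]>lo)&(p[:,2]<hi)]
        if len(q): print(a,lo,len(q),q.mean(0).round(4),q.min(0).round(3),q.max(0).round(3))
E
```

```text
scene 0.086 7 [0.5915 0.3544 0.0926] [0.585 0.35  0.087] [0.595 0.36  0.103]
scene 0.105 32 [0.5949 0.3492 0.1167] [0.573 0.344 0.106] [0.61  0.359 0.125]
scene 0.125 83 [0.6014 0.3525 0.1362] [0.575 0.343 0.126] [0.621 0.371 0.149]
side 0.086 18 [0.5906 0.3565 0.0957] [0.584 0.351 0.086] [0.597 0.361 0.105]
side 0.105 42 [0.5944 0.3492 0.1181] [0.574 0.342 0.108] [0.611 0.364 0.125]
side 0.125 104 [0.5946 0.3515 0.1363] [0.571 0.342 0.125] [0.618 0.374 0.15 ]
```

View pics/scene10.png

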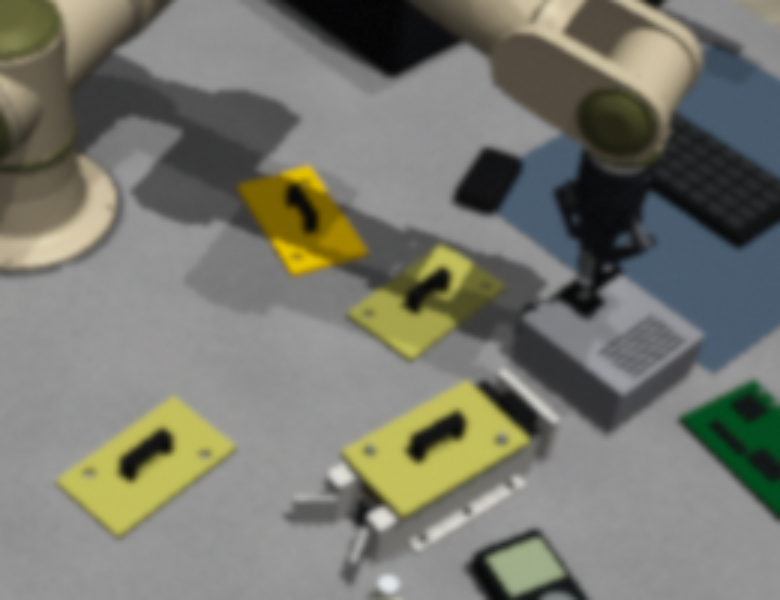

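The finger is at the paddle (px 590,285), the cover is on the fixture, and the other plates are flat. There is no stop force yet, so I'll keep pushing.

>>> jog_arm --steps '[{"offset": [0,0.003,0],"twist": 0},{"offset": [0,0,0],"twist": 0}]'

```text
clock: 40.83
eef_pos: [0.5893, 0.3569, 0.1849]
ee_rot: [[0.0, 1.0, -0.001], [1.0, -0.0, -0.0], [-0.0, -0.001, -1.0]]
contact_force: [-2.0, 1.3, 1.2]
opening: -0.0001
```

>>> jog_arm --steps '[{"offset": [0,0.002,0],"twist": 0},{"offset": [0,0,0],"twist": 0}]'

```text
clock: 41.08
eef_pos: [0.59, 0.357, 0.1847]
ee_rot: [[-0.001, 1.0, -0.005], [1.0, 0.001, -0.001], [-0.001, -0.005, -1.0]]
contact_force: [-11.3, -2.1, 4.1]
opening: -0.0002
```

>>> jog_arm --steps '[{"offset": [0,0.002,0],"twist": 0},{"offset": [0,0,0],"twist": 0}]'

```text
clock: 41.32
eef_pos: [0.5907, 0.3571, 0.1847]
ee_rot: [[-0.001, 1.0, -0.009], [1.0, 0.001, -0.002], [-0.002, -0.009, -1.0]]
contact_force: [-21.2, -3.6, 8.0]
opening: 0.0
```

The stop is reached, at 21 N. Backing off, then a final check of the caps through the mouth.

>>> jog_arm --steps '[{"offset": [0,-0.02,0],"twist": 0},{"offset": [0,-0.03,-0.01],"twist": 0},{"offset": [0,0,-0.06],"twist": 0},{"offset": [-0.03,0,-0.05],"twist": 0},{"offset": [-0.06,0.01,0],"twist": 0}]'

```text
clock: 41.95
eef_pos: [0.5539, 0.2674, 0.3095]
ee_rot: [[-0.003, 1.0, 0.009], [1.0, 0.003, 0.002], [0.002, 0.009, -1.0]]
contact_force: [0.7, -0.2, -1.4]
opening: 0.0001
```

>>> jog_arm --steps '[{"offset": [-0.06,0.012,0],"twist": 0},{"offset": [-0.06,0.012,0],"twist": 0},{"offset": [-0.06,0.012,0],"twist": 0},{"offset": [-0.06,0.012,0],"twist": 0},{"offset": [-0.06,0.012,0],"twist": 0}]'

```text
clock: 42.58
eef_pos: [0.6137, -0.0354, 0.3053]
ee_rot: [[0.0, 1.0, 0.001], [1.0, -0.0, -0.001], [-0.001, 0.001, -1.0]]
contact_force: [1.0, 0.4, 0.2]
opening: 0.0001
```

>>> jog_arm --steps '[{"offset": [-0.06,0,0],"twist": 0},{"offset": [-0.06,0,0],"twist": 0},{"offset": [0,0,0],"twist": 0},{"offset": [0,0,0],"twist": 0}]'

```text
clock: 43.08
eef_pos: [0.6135, -0.153, 0.3049]
ee_rot: [[0.0, 1.0, 0.0], [1.0, -0.0, -0.0], [-0.0, 0.0, -1.0]]
contact_force: [0.4, -0.1, -0.4]
opening: -0.0003
```

```bash
python3 - <<'E'
from held import *
st();c=cap('wrist');P=wcloud(c);f=F(P);z=P[...,2]
m=(abs(f[...,1])<.021)&(f[...,0]>-.15)&(f[...,0]<-.03)&(z>.008)&(z<.06)
p=f[m];print('lane pts',m.sum(), np.percentile(p[:,0],[0,5,25,50,95]).round(4) if m.any() else '', 'z',np.percentile(z[m],[0,50,100]).round(3))
uv=wpix(c,[[*W(-.1),.03]])[0].astype(int);print(uv)
a,b=max(0,uv[1]-70),max(0,uv[0]-95);cr=c['color'][a:a+140,b:b+190,::-1]
d=cap('scene');Q=cloud(d);zz=Q[...,2]
m=(zz>.086)&(zz<.16)&(Q[...,0]>.5)&(Q[...,0]<.7)&(Q[...,1]>.3)&(Q[...,1]<.42);q=Q[m]
for lo,hi in((.086,.105),(.105,.125),(.125,.15)):
    w=q[(q[:,2]>lo)&(q[:,2]<hi)];print('paddle',w.mean(0).round(4) if len(w) else None)
cv2.imwrite('pics/fin.png',np.hstack([cv2.resize(cr,(399,294)),cv2.resize(d['color'][:,:,::-1],(392,294))]))
for g in((.4347,.2743),(.423,-.1295),(.6335,.0851)):
    m=(np.hypot(Q[...,0]-g[0],Q[...,1]-g[1])<.045)&(zz<.082);t=Q[m];t=t[abs(t[:,2]-np.median(t[:,2]))<.006];k=np.linalg.lstsq(np.c_[t[:,:2]-np.array(g),np.ones(len(t))],t[:,2],rcond=None)[0];print('plate',g,k.round(4))
E
```

```text
{'clock': 43.075, 'q': [-0.429, 0.556, 1.136, 0.0, 1.45, -0.429], 'eef_pos': [0.613, -0.153, 0.305], 'contact_force': [0.432, -0.079, -0.392], 'opening': -0.0}
[[0.0, 1.0, 0.0], [1.0, -0.0, -0.0], [-0.0, 0.0, -1.0]]
lane pts 560 [-0.1097 -0.0927 -0.0912 -0.0883 -0.0821] z [0.008 0.05  0.055]
[289  49]
paddle [0.5916 0.3563 0.0899]
paddle [0.6066 0.3475 0.1153]
paddle [0.6165 0.3556 0.1337]
plate (0.4347, 0.2743) [0.0072 0.0043 0.0075]
plate (0.423, -0.1295) [-0.0007 -0.0129  0.0071]
plate (0.6335, 0.0851) [-0.0097 -0.0016  0.0729]
```

View pics/fin.png

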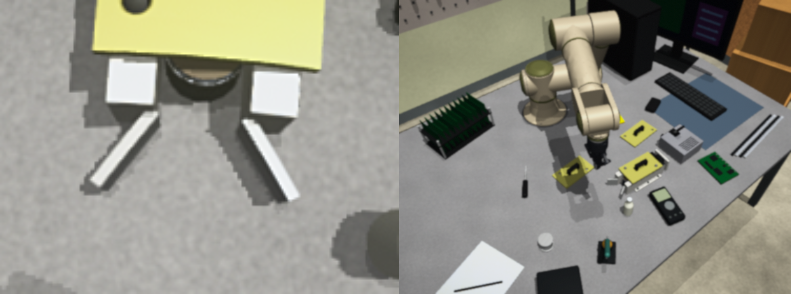

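The last capacitor's rear is at fixture x ≈ -0.0925, so its centre is about -0.0725, inside the -0.09 limit. The paddle leans 29.6° away. Handing in.

```bash
python3 -c "
from rig import arm
print(arm.sign_off())"
```

```text
the job is handed in; nothing more can be done
None
```

The job is done and handed in at about 43 s on the robot's clock; no verdict was reported.

- **Capacitors:** The bench held four, and all four are in the lane. With the cover still off, their centres measured about -74, -20, +20 and +60 mm in fixture x. The last one had slid back about 12 mm from where I pushed it, cause unknown. It re-measured at about -72 mm through the mouth at the end, inside the -90 mm limit. The other three are under the cover and could not be seen again.
- **Cover:** I picked the plate by measuring hole spacing from the camera: a ≈ 66, 59 and 52 mm for the three plates, against 60 mm for the pins. I tried only the middle one, and it dropped freely over both pins. Its top measured 73.9 mm high and level from the wrist camera. The scene and side cameras read 72.9 and 74.5 mm with up to about 0.012 rad of apparent tilt; I put that down to noise.
- **Other plates:** I did not touch the other two. They read flat on the bench in the last picture, within the same sort of camera noise. The yellow look-alike was left alone.
- **Switch:** I pushed it to its stop, where the force rose to about 21 N. Afterwards the paddle leaned about 29.6° away, which is fully on.
- **Bystanders:** The bottle, spool and screwdriver were standing or lying as before in the last picture; I did not measure their positions again. The arm was clear of everything at hand-in.

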